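# Load a ribbon reel and lock it with the spring ring

## Robot

A 6-joint arm with a two-finger parallel gripper is mounted at the origin on a cart in front of the work surface, level with it; the furniture and walls round the work are solid. World frame = base frame: x ahead of the robot, y to its left, z up, the work surface at z = 0. Lengths are in m, angles in rad, forces in N, time in s.
With the tool pointing down it reaches from about 0.35 to 0.85 m from the base axis. Payload 8.1 kg.
Tool frame: the origin (TCP) lies on the mounting face of the last link; the fingertips stand 186 mm ahead of it and the grasp point (between the pads) lies 167 mm ahead of it (grip_point_offset is the distance from the TCP to the grasp point, in m); z points along the fingers, y is the direction in which the jaws open and shut (so a half turn about z gives the same grasp; the last joint's range is limited). The gripper opens to 93 mm and grips with 3 to 60 N. Pads are 15 mm wide; open, the fingers measure 128 mm over their backs; the gripper's body (75 mm by 188 mm) begins 65 mm behind the grasp point.
Start: joints at [1.041, 0.13, 1.488, -0, 1.523, -0.085], TCP at [0.258, 0.542, 0.405] pointing down, gripper open.
Joint ranges: [-2.96, 2.96], [-0.89, 2.26], [0.02, 2.5], [-1.34, 4.48], [0, 2.73], [-2.66, 2.66]. Speed limits (rad/s): [2.39, 2.39, 2.79, 3.14, 3.14, 3.14].

## Interface

Orientations are given as a rotation vector (axis times angle).
In Python, from plant import read_state, read_camera, close_job, grip_point_offset gives the robot as it stands.
- The arm moves only by the shell command python3 -m creep 'ROWS' [OPENING] [FORCE]. ROWS is JSON, a list of rows, each a list of 2 entries, a list of its own where there are three numbers: the shift along the tool's x, y, z in cm, then the turn, a rotation vector about the tool's x, y, z in degrees. In form: [[[tx, ty, tz], [rx, ry, rz]], ...]. A call has 1 to 12 rows; each row shifts and turns the commanded pose from where the row before left it, along the tool's axes as they then stand; what a row does not reach is not made up. A row lasts 1/12 s, in which the tool goes at most 41.7 mm and 7.16 degrees, less where a joint would pass 70% of its speed; a pose out of reach is approached as far as the arm can. A call is refused whole if a number of a shift passes 4.17 or a number of a turn 7.16, either way. A call with a gripper value outside its range is refused whole. OPENING is the opening in per cent of the stroke, from 0 (shut) to 100 (fully open), set as the call begins (- or left out, the last holds). The fingers move at their own pace and stop on an object; FORCE is the grip in N (left out, the last holds). Time passes only in rows, so rows that do not move let the fingers close. It gives the time, the measured TCP pose, the force and the opening at its end, in the units of the state.
- read_state(): the state, without advancing time (a new reading comes with each control period).
- read_camera(name): name is "scene" or "side" or "wrist"; returns a dict with "img" (420x560x3 uint8, red, green, blue), "K" (3x3 intrinsics, pixels), "T" (4x4, takes a point from camera to world coordinates). Camera axes: x right, y down, z forward; pixel columns grow to the right and rows downward; lengths in m; the calibration is good to about 2 mm. A picture is of the moment at which its call begins. There is no depth.
- close_job(): hands the job in, once; it reports no verdict.
The state is a dict: "t": time; "q": joint angles; "dq": joint speeds; "joint_torque": joint torques, N m; "tool_pos": TCP position; "orientation": TCP orientation; "force": force on the tool from outside, world axes, zero at the start; "wrist_torque": the same for the moment, N m; "opening": finger opening in m.
Only numpy, scipy, OpenCV 4.12 (cv2) and the standard library are available. Lean on these libraries where they do the work, as an engineer would, in place of code of your own. Each camera call takes 0.05 s, during which the arm holds its last target.

## Task

Load the loose ribbon reel onto the post of the ribbon stand and lock it there with the wire retaining ring: pinch the ring's two eyes together to spread it, lower it over the post, press the reel and its brake seat down with it until you feel the seat stop, then let the ring spring shut in the groove of the post, on top of the reel. Press gently, so that the reel's thin flange does not crack, and leave the other things on the counter where they are.

Things in the scene. Friction and masses are not known exactly. Their poses are not given: they have to be found in the camera images.
- stand: Ribbon stand, fixed: round dark steel foot 100 mm across, 18 mm high, a brass clamp collar and an upright brass post, 24 mm thick with a tapered tip. Origin on the post's axis at counter level, z up. The post telescopes: its tip is 104 to 120 mm above the counter, differs each time and is not reported, nor is the groove: 7.5 mm high, 19 mm thick, its top edge 19.5 mm below the tip.
- stand_collar (a point): Centre of the clamp collar's top, on the post's axis, 42 mm above the counter. Above it a felt-faced brake seat, a disc 52 mm across, slides on the post below the groove: it drags with about 5 N, stays where it is left and starts 4 to 20 mm above a firm stop. At the stop its top is 50 mm below the tip, and a ring lying on the reel is level with the groove; higher up it is not.
- reel: Loose reel of gold ribbon with white flanges, lying flat: 54 mm across, 24 mm high, bore 30 mm, about 90 g. Origin at the centre of its underside, z along the bore. Goes on either way up. Grip it across its 54 mm with the fingertips about 4 mm above its underside, so that they clear the seat.
- reel_top (a point): Centre of the reel's top face, 24 mm above its underside. The flange here cracks if the ring is pressed on it with more than 25 N; 9 to 12 N is enough to feel the seat's stop.
- ring: Loose retaining ring of 5 mm steel spring wire, about 46 g, lying flat: a coil at the back, two jaws, then two legs that cross and end in two upright eyes. Origin: centre of the shut ring, at its underside; +x points to the eyes, -x to the coil (26 mm off), y from eye to eye, z up. Any heading on the post will do. Spread fully, its jaws clear a 30 mm circle.
- ring_eyes (a point): Point midway between the eyes of the shut ring, 33 mm ahead of its origin, 20 mm above its underside. Eyes: loops 18 mm wide, 39 mm tall, 48 mm over both. Pinched to their stop (5 N) they are 11 mm over both; the middle of the spread opening is then 37 mm behind the point between them, along -x. The eyes stay under the fingers, the coil moves. Grip with about 50 N while pressing.
- ring_leg (a joint): Angle by which the ring is spread, rad: 0 shut, 0.6 at the stop; about 0.3 when it clasps the thick part of the post, below 0.1 when shut in the groove. A spring closes it.
- gift_box: violet gift box with a gold ribbon, 136 x 136 x 60 mm, a bystander; origin under its centre
- tape_dispenser: dark tape dispenser, 47 x 133 x 67 mm, a bystander; origin under its centre
- order_block: white block of slips, 100 x 70 x 14 mm, a bystander; origin under its centre
- desk_bell: counter bell, 72 mm across, 52 mm high, a bystander; origin under its centre
- wax_stamp: dark turned seal stamp standing on its brass die, 25 mm across, 78 mm tall, a bystander; origin under its centre

How it is judged:
By the outcome, as a careful person would: the job done as asked, in the order asked, and still so for the second after the job is handed in, with the robot touching nothing.
It also fails if it takes over 54 s, if anything falls off the work surface, if the arm or the gripper's body presses on something with over 40 N, if the wrist force passes 120 N, or if a joint passes its speed limit or range.

## Working session

There is one attempt and no reset: what is moved stays moved. The work goes in short steps, Python scripts to look and compute and a shell command to move; the robot and the scene stay as the last step left them, time stands still between calls to the robot, and variables do not carry over. Pictures are saved under pics/ and viewed, and the job is handed in when it is done.

```bash
ls; mkdir -p pics; python3 - <<'E'
from plant import *
import cv2
print(read_state(), grip_point_offset)
for n in ["scene","side","wrist"]:
    c=read_camera(n); cv2.imwrite(f"pics/{n}0.png",c["img"][:,:,::-1]); print(n,c["K"].tolist(),c["T"].round(4).tolist())
E
```

```text
pics
{'t': 0.0, 'q': array([ 1.04059990e+00,  1.31162698e-01,  1.48926468e+00, -3.62623561e-05,
        1.52302739e+00, -8.53930540e-02]), 'dq': array([ 1.76828461e-03,  1.55780484e-03, -3.21487997e-04, -6.44473675e-05,
       -1.22186778e-03, -8.08337015e-04]), 'joint_torque': array([ 4.09980112e-04, -5.59838820e+01, -4.91762888e+01,  7.70007935e-02,
        3.51962820e-02, -1.00200257e-04]), 'tool_pos': array([0.25803306, 0.5414251 , 0.40369425]), 'orientation': array([-6.92830056e-01, -3.06369966e+00,  2.80430387e-03]), 'force': array([ 0.00209451,  0.03312133, -0.97222248]), 'wrist_torque': array([-0.02648519,  0.05594947,  0.01095412]), 'opening': 0.09278685859477183} 0.1673
scene [[543.1596957236407, 0.0, 263.3015065119326], [0.0, 543.1596957236407, 198.83744550273832], [0.0, 0.0, 1.0]] [[-0.9644, 0.2357, -0.1197, 0.7232], [0.2643, 0.8516, -0.4527, 0.8658], [-0.0048, -0.4683, -0.8836, 1.5835], [0.0, 0.0, 0.0, 1.0]]
side [[401.7573431477405, 0.0, 278.85118591273374], [0.0, 401.7573431477405, 217.3150922269147], [0.0, 0.0, 1.0]] [[0.8906, -0.3457, 0.2956, 0.2523], [-0.4547, -0.6948, 0.5572, -0.4505], [0.0128, -0.6306, -0.776, 0.8526], [0.0, 0.0, 0.0, 1.0]]
wrist [[295.26999122572045, 0.0, 279.73033810966484], [0.0, 295.26999122572045, 213.33335466846765], [0.0, 0.0, 1.0]] [[0.4293, 0.8653, 0.2587, 0.1859], [0.9032, -0.4109, -0.1243, 0.5753], [-0.0013, 0.2871, -0.9579, 0.3839], [0.0, 0.0, 0.0, 1.0]]
```

View pics/scene0.png

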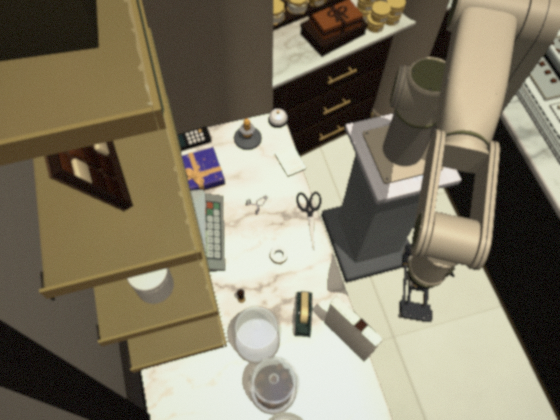

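View pics/side0.png

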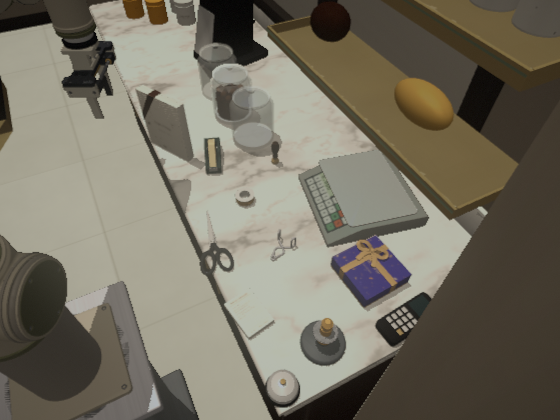

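View pics/wrist0.png

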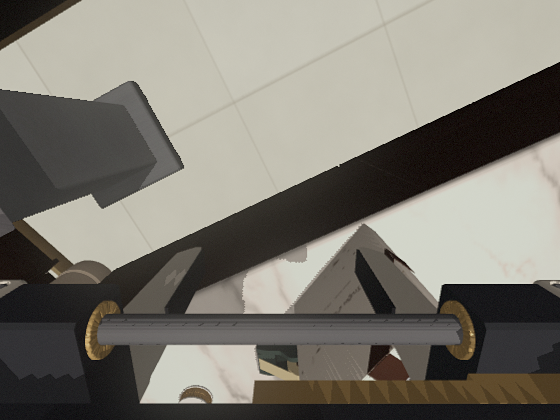

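Side view: reel at (245,198), ring at (284,245), stand at (325,338), bell (283,385), slips (250,312), gift box (370,268), stamp (275,152), dispenser (213,155). Zooming in to measure.

```bash
cat > h.py <<'E'
import numpy as np, cv2
from plant import *
from scipy.spatial.transform import Rotation as R
def ray(c,u,v,z):
    d=c["T"][:3,:3]@np.linalg.solve(c["K"],[u,v,1.]); o=c["T"][:3,3]
    return o+d*(z-o[2])/d[2]
def proj(c,p):
    x=c["T"][:3,:3].T@(np.array(p)-c["T"][:3,3]); k=c["K"]@x; return k[:2]/k[2]
def crop(c,name,u0,v0,u1,v1,s):
    im=c["img"][v0:v1,u0:u1,::-1]
    cv2.imwrite(f"pics/{name}.png",cv2.resize(im,None,fx=s,fy=s,interpolation=cv2.INTER_CUBIC))
E
python3 - <<'E'
from h import *
c=read_camera("side")
crop(c,"sA",200,170,310,270,7)
crop(c,"sB",260,300,360,400,6)
for n,u,v,z in [("reel",245,198,.0),("ring",284,245,0),("standfoot",323,342,.018),("tip",327,322,.11),("bell",283,388,0),("block",250,312,0)]:
    print(n,ray(c,u,v,z).round(3))
s=read_camera("scene")
crop(s,"cA",220,100,340,290,3)
E
```

```text
reel [0.523 0.268 0.   ]
ring [0.547 0.073 0.   ]
standfoot [ 0.498 -0.2    0.018]
tip [ 0.499 -0.196  0.11 ]
bell [ 0.381 -0.24   0.   ]
block [ 0.391 -0.058  0.   ]
```

View pics/sA.png

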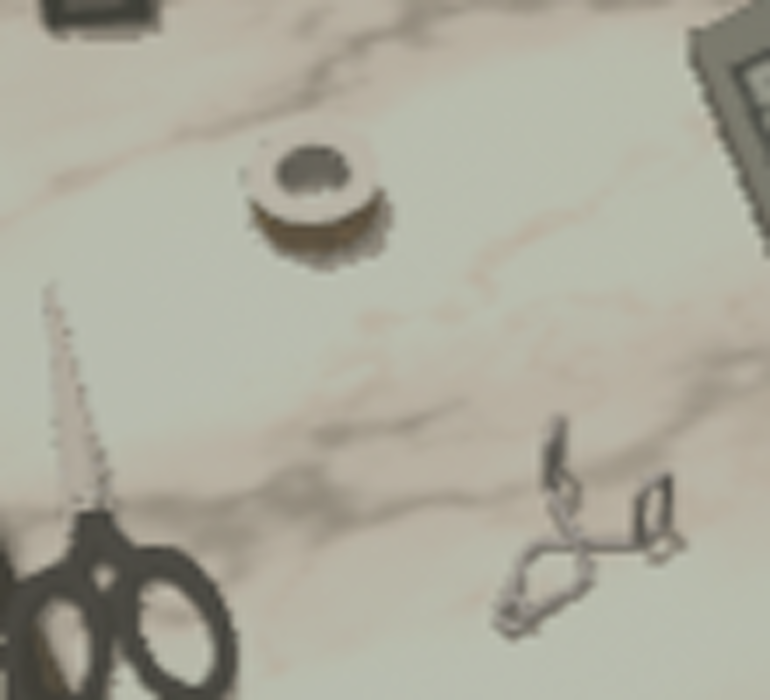

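View pics/sB.png

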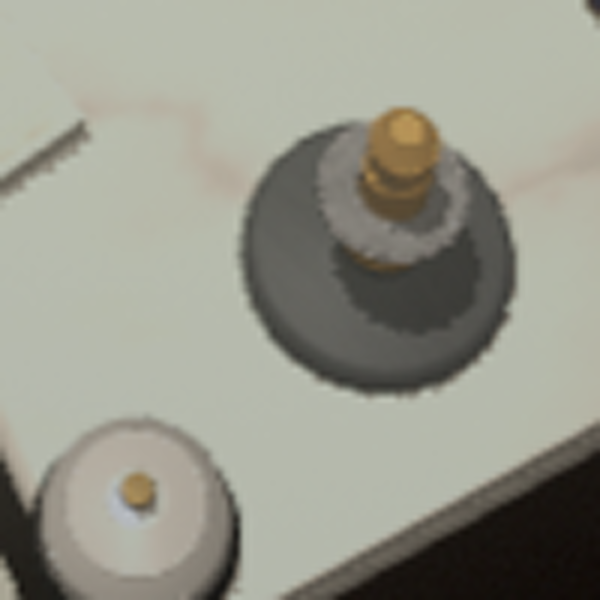

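View pics/cA.png

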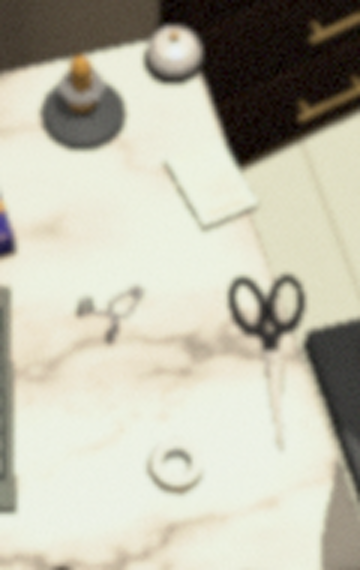

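```bash
python3 - <<'E'
from h import *
c=read_camera("side"); s=read_camera("scene")
def pa(x,y,z): return ray(c,(x+.5)/7-.5+200,(y+.5)/7-.5+170,z)
def pb(x,y,z): return ray(c,(x+.5)/6-.5+260,(y+.5)/6-.5+300,z)
def pc(x,y,z): return ray(s,(x+.5)/3-.5+220,(y+.5)/3-.5+100,z)
print("reel",pa(314,175,.024),pc(176,463,.024))
for n,a,z in [("coil",(513,620),.0),("ringc",(548,580),.003),("eyeL",(560,460),.02),("eyeR",(655,513),.02)]:
    print(n,pa(*a,z).round(4))
for n,a,z in [("coil",(134,293),.0),("ringc",(122,302),.003),("eyeL",(110,330),.02),("eyeR",(85,307),.02)]:
    print(n,pc(*a,z).round(4))
print("foot side", pb(379,253,.018),"scene",pc(83,108,.018))
print("seat side", [pb(393,196,z).round(3) for z in (.06,.07)])
for x,y in[(404,123)]: print([pb(x,y,z).round(3) for z in (.104,.112,.12)])
E
```

```text
reel [0.51926507 0.25974099 0.024     ] [0.51821579 0.26469248 0.024     ]
coil [0.5031 0.0501 0.    ]
ringc [0.5213 0.0581 0.003 ]
eyeL [0.544  0.0934 0.02  ]
eyeR [0.564  0.0567 0.02  ]
coil [0.504  0.0499 0.    ]
ringc [0.5201 0.0587 0.003 ]
eyeL [0.5436 0.0968 0.02  ]
eyeR [0.5625 0.0626 0.02  ]
foot side [ 0.49825333 -0.19900905  0.018     ] scene [ 0.49902665 -0.19092462  0.018     ]
seat side [array([ 0.501, -0.196,  0.06 ]), array([ 0.497, -0.2  ,  0.07 ])]
[array([ 0.503, -0.19 ,  0.104]), array([ 0.501, -0.193,  0.112]), array([ 0.498, -0.196,  0.12 ])]
```

```bash
cat >> h.py <<'E'
def plan(gx,gy,tipz,yaw_deg=None):
    """how far from the present TCP: shift in tool axes (cm), turn about tool z (deg), tilt error"""
    st=read_state(); M=R.from_rotvec(st["orientation"]).as_matrix()
    tgt=np.array([gx,gy,tipz+.186]); d=M.T@(tgt-st["tool_pos"])
    print("t",round(st["t"],2),"tcp",st["tool_pos"].round(4),"yaw_y",round(np.degrees(np.arctan2(M[1,1],M[0,1])),2),"zaxis",M[:,2].round(4),"F",st["force"].round(2),"open",round(st["opening"],4),"q",st["q"].round(2))
    print("shift cm",(100*d).round(3), "world", (tgt-st["tool_pos"]).round(4))
    if yaw_deg is not None:
        a=np.degrees(np.arctan2(M[1,1],M[0,1])); e=(yaw_deg-a+90)%180-90
        print("turn about tool z (deg):",round(-e,2),"(tool z down)")
    return M
E
python3 - <<'E'
from h import *
M=plan(.519,.262,.15,119); print(M.round(3))
s=read_camera("scene");c=read_camera("side")
for z in (.2,.4,.6,.8): print(z,ray(s,222,345,z).round(3),ray(s,213,308,z).round(3),ray(s,200,260,z).round(3),ray(s,162,110,z).round(3),"side",ray(c,270,25,z).round(3),ray(c,455,200,z).round(3),ray(c,560,45,z).round(3))
E
```

```text
t 0.35 tcp [0.2581 0.5416 0.4045] yaw_y 64.51 zaxis [-2.e-04 -4.e-04 -1.e+00] F [ 0.31 -0.46  0.37] open 0.093 q [ 1.04  0.13  1.49 -0.    1.52 -0.09]
shift cm [-35.578 -14.011   6.855] world [ 0.2609 -0.2796 -0.0685]
turn about tool z (deg): -54.49 (tool z down)
[[-0.903  0.43  -0.   ]
 [ 0.43   0.903 -0.   ]
 [ 0.    -0.    -1.   ]]
0.2 [0.747 0.532 0.2  ] [0.747 0.432 0.2  ] [0.752 0.293 0.2  ] [ 0.76  -0.235  0.2  ] side [0.86  0.787 0.2  ] [ 0.868 -0.11   0.2  ] [1.655 0.255 0.2  ]
0.4 [0.743 0.58  0.4  ] [0.744 0.495 0.4  ] [0.748 0.376 0.4  ] [ 0.755 -0.076  0.4  ] side [0.674 0.408 0.4  ] [ 0.679 -0.214  0.4  ] [1.225 0.039 0.4  ]
0.6 [0.74  0.628 0.6  ] [0.74  0.558 0.6  ] [0.743 0.458 0.6  ] [0.75  0.083 0.6  ] side [0.487 0.029 0.6  ] [ 0.491 -0.319  0.6  ] [ 0.795 -0.177  0.6  ]
0.8 [0.737 0.677 0.8  ] [0.737 0.62  0.8  ] [0.739 0.541 0.8  ] [0.744 0.242 0.8  ] side [ 0.301 -0.351  0.8  ] [ 0.302 -0.423  0.8  ] [ 0.365 -0.394  0.8  ]
```

```bash
python3 - <<'E'
from h import *
s=read_camera("scene");c=read_camera("side")
crop(c,"sC",110,70,230,190,5); crop(s,"cC",280,260,440,380,5)
E
```

```text
(no output)
```

View pics/sC.png

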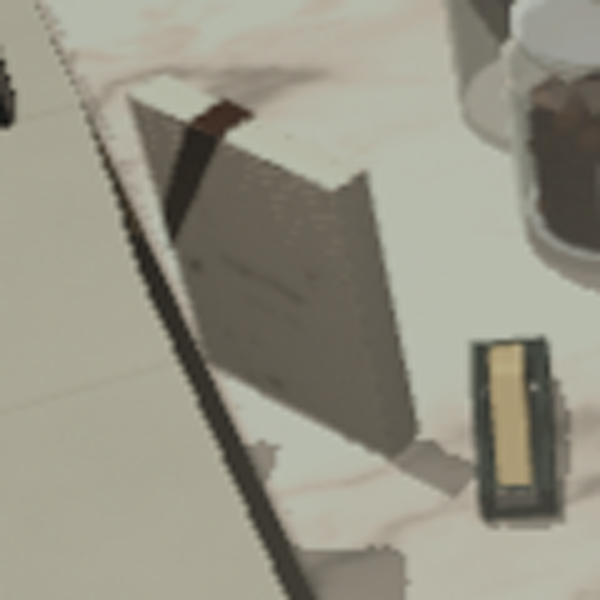

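View pics/cC.png

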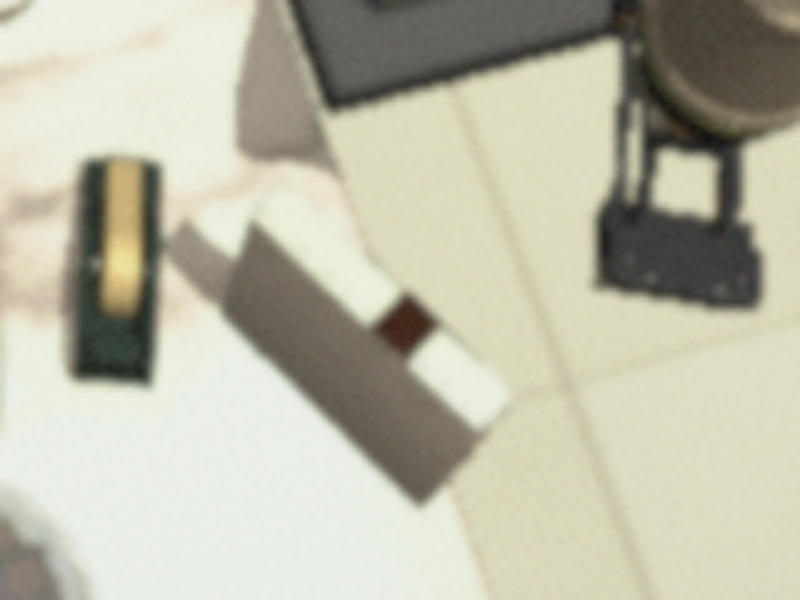

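```bash
python3 - <<'E'
from h import *
s=read_camera("scene");c=read_camera("side")
for z in (.1,.14,.18,.22): print(z,ray(c,110+333/5,70+190/5,z).round(3),ray(c,110+368/5,70+172/5,z).round(3),"sc",ray(s,280+255/5,260+228/5,z).round(3),ray(s,280+278/5,260+185/5,z).round(3), ray(s,280+505/5,260+390/5,z).round(3))
E
```

```text
0.1 [0.454 0.617 0.1  ] [0.479 0.625 0.1  ] sc [0.429 0.482 0.1  ] [0.409 0.462 0.1  ] [0.327 0.604 0.1  ]
0.14 [0.443 0.56  0.14 ] [0.467 0.568 0.14 ] sc [0.437 0.493 0.14 ] [0.417 0.473 0.14 ] [0.338 0.611 0.14 ]
0.18 [0.433 0.504 0.18 ] [0.455 0.511 0.18 ] sc [0.445 0.503 0.18 ] [0.426 0.484 0.18 ] [0.348 0.618 0.18 ]
0.22 [0.422 0.447 0.22 ] [0.443 0.454 0.22 ] sc [0.453 0.513 0.22 ] [0.434 0.495 0.22 ] [0.359 0.625 0.22 ]
```

```bash
python3 -m creep '[[[-3.2,-1.25,0],[0,0,0]],[[-3.2,-1.25,0],[0,0,0]],[[-3.2,-1.25,0],[0,0,0]],[[-3.2,-1.25,0],[0,0,0]],[[-3.2,-1.25,0],[0,0,0]],[[-3.2,-1.25,0],[0,0,0]],[[-3.2,-1.25,1],[0,0,0]],[[-3.2,-1.25,1],[0,0,0]],[[-3.2,-1.25,1],[0,0,0]],[[-3.2,-1.25,1.5],[0,0,0]],[[-3.2,-1.25,1.5],[0,0,0]],[[-0.4,-0.25,0.8],[0,0,0]]]' 100 20; python3 - <<'E'
from h import *
w=read_camera("wrist"); cv2.imwrite("pics/w1.png",w["img"][:,:,::-1])
plan(.519,.262,.06)
print(proj(w,[.519,.262,.024]))
E
```

```text
t: 1.65
tool_pos: [0.5218, 0.2581, 0.3349]
orientation: [0.699, 3.063, -0.003]
force: [-0.4, 0.1, -1.1]
opening: 0.0926
t 1.7 tcp [0.5205 0.2589 0.3334] yaw_y 64.29 zaxis [-0.0032 -0.0023 -1.    ] F [ 0.05 -0.86 -0.62] open 0.0932 q [ 0.37  0.13  1.62 -0.    1.39 -0.75]
shift cm [0.25  0.244 8.742] world [-0.0015  0.0031 -0.0874]
[282.92064145 201.99291424]
```

View pics/w1.png

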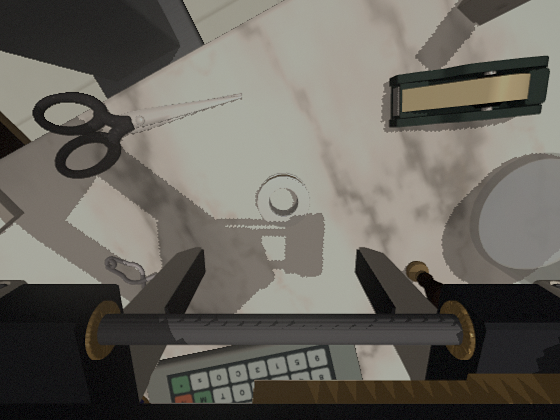

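```bash
python3 - <<'E'
from h import *
c=read_camera("side");w=read_camera("wrist")
print(ray(c,275,162,0),ray(c,275,145,.078), ray(w,417,268,.078))
print("reel",ray(w,284,201.5,.024))
crop(w,"w1c",240,150,330,250,6)
plan(.519,.262,.004)
E
```

```text
[6.66259810e-01 3.62438750e-01 1.11022302e-16] [0.66063744 0.35218592 0.078     ] [0.60845344 0.35137835 0.078     ]
reel [0.51556213 0.26591738 0.024     ]
t 1.8 tcp [0.519  0.2618 0.3359] yaw_y 64.43 zaxis [-2.2e-03 -3.0e-04 -1.0e+00] F [-0.15  0.83 -0.26] open 0.093 q [ 0.38  0.12  1.62  0.    1.4  -0.75]
shift cm [-1.300e-02  3.900e-02  1.459e+01] world [-0.      0.0002 -0.1459]
```

View pics/w1c.png

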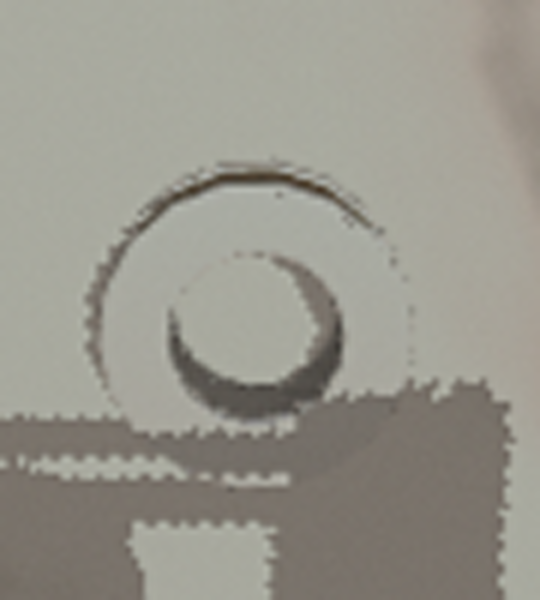

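```bash
python3 - <<'E'
from h import *
w=read_camera("wrist")
print("reel",ray(w,282.3,205.4,.024))
cv2.imwrite("pics/w1d.png",w["img"][:,:,::-1]); crop(w,"w1e",240,150,330,250,6)
plan(.519,.262,.004)
E
```

```text
reel [0.51885379 0.26401291 0.024     ]
t 1.85 tcp [0.5189 0.2626 0.3369] yaw_y 64.5 zaxis [-6.e-04  4.e-04 -1.e+00] F [1.04 0.25 0.18] open 0.0932 q [ 0.38  0.12  1.62  0.    1.4  -0.75]
shift cm [-0.046 -0.049 14.695] world [ 1.000e-04 -6.000e-04 -1.469e-01]
```

View pics/w1e.png

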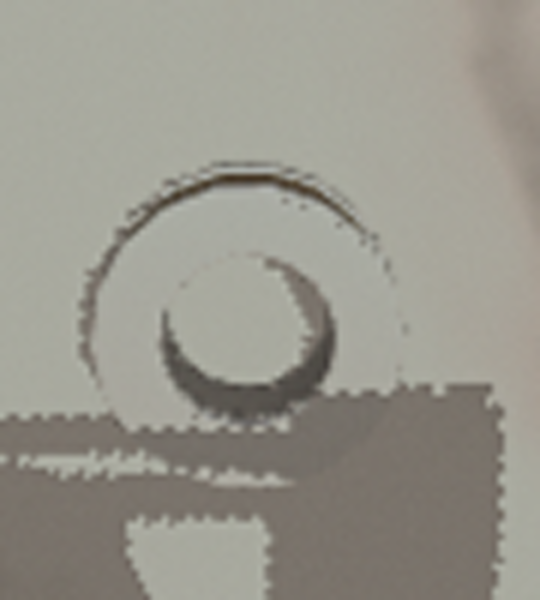

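```bash
python3 -m creep '[[[0,0,2.5],[0,0,0]],[[0,0,3],[0,0,0]],[[0,0,3],[0,0,0]],[[0,0,2.5],[0,0,0]],[[0,0,1.5],[0,0,0]],[[0,0,1.2],[0,0,0]],[[0,0,0.6],[0,0,0]],[[0,0,0.3],[0,0,0]],[[0,0,0],[0,0,0]],[[0,0,0],[0,0,0]]]' 100 15; python3 -m creep '[[[0,0,0],[0,0,0]],[[0,0,0],[0,0,0]],[[0,0,0],[0,0,0]],[[0,0,0],[0,0,0]],[[0,0,0],[0,0,0]],[[0,0,0],[0,0,0]]]' 40 15;python3 - <<'E'
from h import *
plan(.519,.262,.004)
E
```

```text
t: 2.68
tool_pos: [0.5198, 0.2626, 0.1921]
orientation: [0.692, 3.063, 0.002]
force: [0.5, 0.0, -0.2]
opening: 0.0931
t: 3.18
tool_pos: [0.5193, 0.262, 0.1908]
orientation: [0.693, 3.064, 0.0]
force: [-0.3, 0.4, 0.5]
opening: 0.0576
t 3.18 tcp [0.5193 0.262  0.1908] yaw_y 64.51 zaxis [ 0.e+00  1.e-04 -1.e+00] F [-0.27  0.41  0.46] open 0.0576 q [ 0.38  0.29  1.72  0.    1.13 -0.75]
shift cm [ 0.025 -0.017  0.08 ] world [-0.0003 -0.     -0.0008]
```

```bash
python3 -m creep '[[[0,0,0],[0,0,0]],[[0,0,0],[0,0,0]],[[0,0,0],[0,0,0]],[[0,0,-1],[0,0,0]],[[0,0,-2.5],[0,0,0]],[[0,0,-4],[0,0,0]],[[0,0,-4],[0,0,0]],[[0,0,-3.5],[0,0,0]],[[0,0,-1],[0,0,0]],[[0,0,0],[0,0,0]]]';python3 - <<'E'
from h import *
plan(.4985,-.195,.145)
w=read_camera("wrist"); cv2.imwrite("pics/w2.png",w["img"][:,:,::-1])
E
```

```text
t: 4.02
tool_pos: [0.5204, 0.2626, 0.3561]
orientation: [0.691, 3.058, 0.007]
force: [0.5, -0.1, -0.9]
opening: 0.0564
t 4.02 tcp [0.5204 0.2626 0.3561] yaw_y 64.52 zaxis [ 0.0077  0.0031 -1.    ] F [ 0.52 -0.14 -0.91] open 0.0564 q [ 0.38  0.11  1.6   0.    1.42 -0.75]
shift cm [-17.693 -42.266   2.354] world [-0.0219 -0.4576 -0.0251]
```

View pics/w2.png

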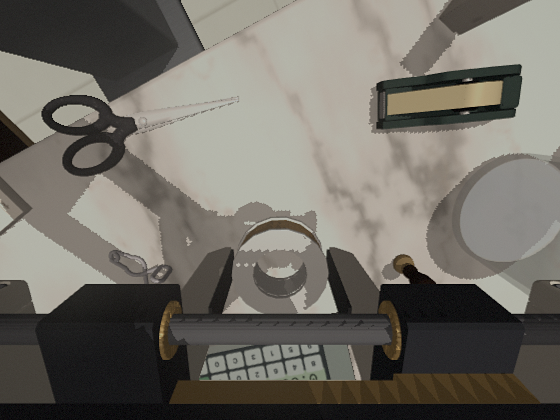

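```bash
python3 -m creep '[[[-1,-2.4,0],[0,0,0]],[[-1.4,-3.4,0],[0,0,0]],[[-1.4,-3.4,0],[0,0,0]],[[-1.4,-3.4,0],[0,0,0]],[[-1.4,-3.4,0],[0,0,0]],[[-1.4,-3.4,0],[0,0,0]],[[-1.4,-3.4,0],[0,0,0]],[[-1.4,-3.4,0],[0,0,0]],[[-1.4,-3.4,0],[0,0,0]],[[-1,-2,0],[0,0,0]],[[0,0,0],[0,0,0]],[[0,0,0],[0,0,0]]]';python3 - <<'E'
from h import *
plan(.4985,-.195,.145)
w=read_camera("wrist"); cv2.imwrite("pics/w3.png",w["img"][:,:,::-1])
print(w["T"].tolist())
for z in (.018,.11): print(proj(w,[.4985,-.195,z]))
E
```

```text
t: 5.07
tool_pos: [0.5015, -0.0809, 0.348]
orientation: [-0.696, -3.059, -0.001]
force: [0.2, -0.1, -1.7]
opening: 0.0566
t 5.07 tcp [ 0.5015 -0.0809  0.348 ] yaw_y 64.35 zaxis [-0.0044  0.0014 -1.    ] F [ 0.17 -0.1  -1.69] open 0.0566 q [-0.26 -0.08  1.81  0.    1.42 -1.38]
shift cm [ -4.675 -10.42    1.684] world [-0.003  -0.1141 -0.017 ]
[[0.4318430085209517, 0.8651489398278546, 0.2550077016607743, 0.42943628647121], [0.9019487472793385, -0.4141387817387411, -0.12238270605433434, -0.04677928826663135], [-0.0002706894963819081, 0.28285399303295794, -0.959162939939042, 0.32845978524230557], [0.0, 0.0, 0.0, 1.0]]
[187.85709138 242.83048312]
[154.77574041 284.76696531]
```

View pics/w3.png

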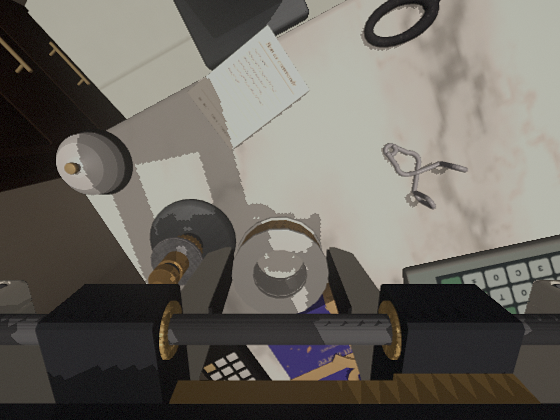

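```bash
python3 - <<'E'
from h import *
im=cv2.imread("pics/w3.png")
cv2.imwrite("pics/w3a.png",cv2.resize(im[190:300,130:250],None,fx=5,fy=5,interpolation=cv2.INTER_CUBIC))
cv2.imwrite("pics/w3b.png",cv2.resize(im[130:220,370:480],None,fx=6,fy=6,interpolation=cv2.INTER_CUBIC))
E
```

```text
(no output)
```

View pics/w3a.png

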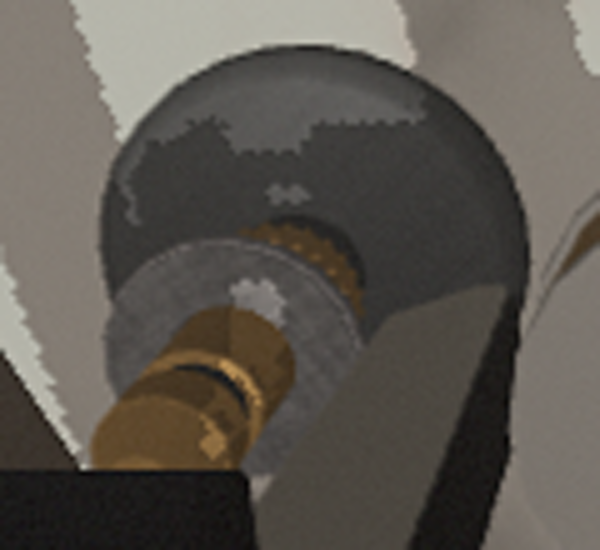

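View pics/w3b.png

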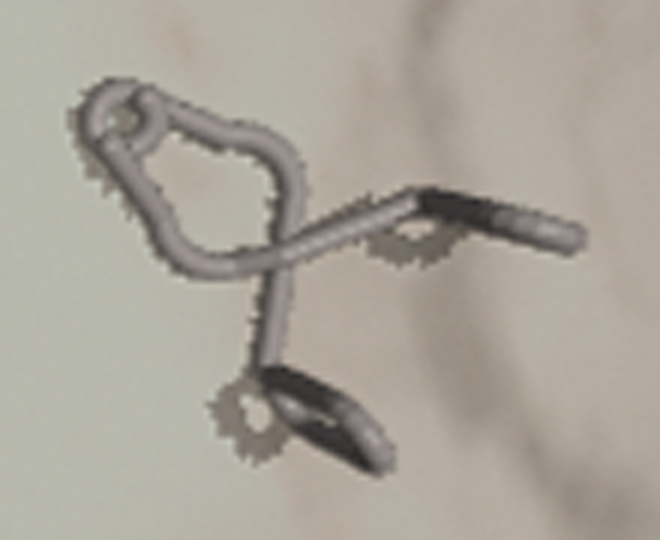

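```bash
cat > st.py <<'E'
from h import *
from scipy.optimize import least_squares
T=np.array([[0.4318430085209517, 0.8651489398278546, 0.2550077016607743, 0.42943628647121], [0.9019487472793385, -0.4141387817387411, -0.12238270605433434, -0.04677928826663135], [-0.0002706894963819081, 0.28285399303295794, -0.959162939939042, 0.32845978524230557], [0,0,0,1]])
w=dict(K=read_camera("side")["K"]*0+np.array([[295.26999122572045, 0.0, 279.73033810966484], [0.0, 295.26999122572045, 213.33335466846765], [0.0, 0.0, 1.0]]),T=T)
def A(x,y,z): return ray(w,(x+.5)/5-.5+130,(y+.5)/5-.5+190,z)
def B(x,y,z): return ray(w,(x+.5)/6-.5+370,(y+.5)/6-.5+130,z)
for z in (0,.009,.018):
    P=np.array([A(x,y,z)[:2] for x,y in [(103,235),(160,110),(215,65),(300,45),(400,68),(470,130),(515,190),(528,250)]])
    r=least_squares(lambda p:np.hypot(*(P-p[:2]).T)-p[2],[.5,-.2,.05]); print(z,r.x.round(4),abs(r.fun).max())
print("coil",B(123,120,.004))
for n,a,b in [("e1",(415,195),(573,237)),("e2",(262,372),(385,460))]:
    print(n,B(*a,.0025).round(4),B(*b,.0365).round(4))
print([B(x,y,.0025).round(4) for x,y in ((283,258),(215,268),(298,175))])
E
python3 st.py
```

```text
0 [ 0.5023 -0.1963  0.0502] 0.001341835748343373
0.009 [ 0.5004 -0.1922  0.0488] 0.0013050686328401895
0.018 [ 0.4984 -0.1881  0.0474] 0.0012683015258640323
coil [0.50245203 0.04992971 0.004     ]
e1 [0.5385 0.0939 0.0025] [0.545  0.1007 0.0365]
e2 [0.558  0.0583 0.0025] [0.5683 0.0614 0.0365]
[array([0.5391, 0.0686, 0.0025]), array([0.5355, 0.0567, 0.0025]), array([0.5258, 0.0758, 0.0025])]
```

```bash
python3 -m creep '[[[-1,-2,0],[0,0,0]],[[-1.3,-3,0],[0,0,0]],[[-1.3,-3,0.3],[0,0,0]],[[-0.9,-2,0.4],[0,0,0]],[[-0.2,-0.3,0.2],[0,0,0]],[[0,0,0],[0,0,0]],[[0,0,0],[0,0,0]]]';python3 - <<'E'
from h import *
plan(.5,-.195,.13)
for n in ("side","scene"):
    w=read_camera(n)
    if n=="side": crop(w,"s4",270,260,390,380,5)
    else: crop(w,"c4",200,80,320,180,5)
w=read_camera("wrist"); cv2.imwrite("pics/w4.png",w["img"][:,:,::-1])
E
```

```text
t: 5.75
tool_pos: [0.5007, -0.1918, 0.3409]
orientation: [-0.691, -3.063, -0.002]
force: [0.6, 0.5, -1.0]
opening: 0.0567
t 5.75 tcp [ 0.5007 -0.1918  0.3409] yaw_y 64.56 zaxis [-0.0013  0.0014 -1.    ] F [ 0.61  0.46 -0.95] open 0.0567 q [-0.46 -0.    1.74  0.    1.4  -1.59]
shift cm [-0.081 -0.322  2.494] world [-0.0007 -0.0032 -0.0249]
```

View pics/s4.png

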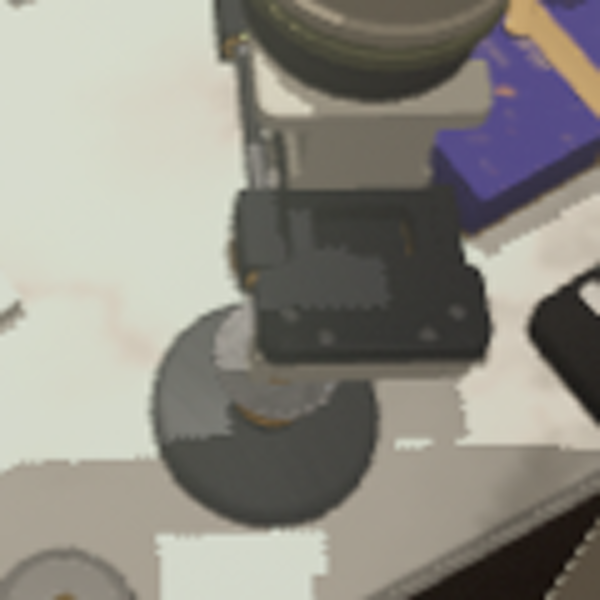

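View pics/c4.png

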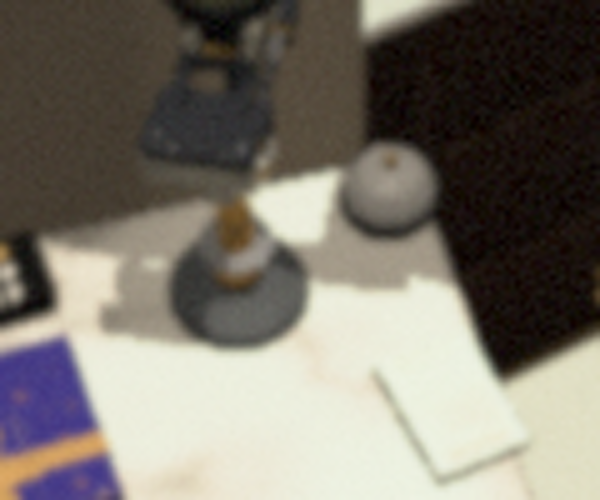

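View pics/w4.png

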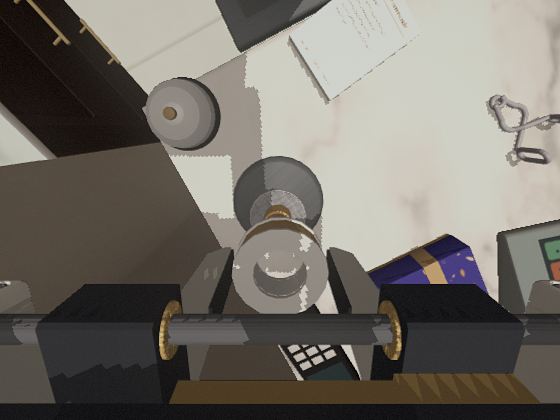

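```bash
python3 - <<'E'
from h import *
w=read_camera("wrist"); plan(.5,-.195,.13); np.save("w5T.npy",w["T"]); cv2.imwrite("pics/w5.png",w["img"][:,:,::-1])
crop(w,"w5a",225,150,335,255,6)
E
```

```text
t 5.95 tcp [ 0.5008 -0.1919  0.3419] yaw_y 64.62 zaxis [ 2.e-04  1.e-04 -1.e+00] F [-0.49  0.07 -1.41] open 0.0565 q [-0.46 -0.    1.74  0.    1.4  -1.59]
shift cm [-0.057 -0.319  2.59 ] world [-0.0008 -0.0031 -0.0259]
```

View pics/w5a.png

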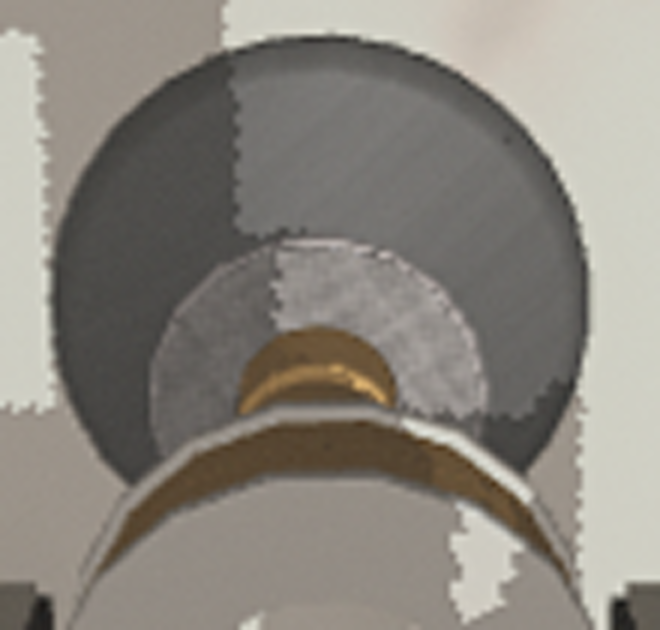

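```bash
python3 - <<'E'
from h import *
from scipy.optimize import least_squares
w=dict(K=np.array([[295.27,0,279.73],[0,295.27,213.33],[0,0,1]]),T=np.load("w5T.npy"))
A=lambda x,y,z: ray(w,(x+.5)/6-.5+225,(y+.5)/6-.5+150,z)
for name,pts,zs in [("foot",[(53,300),(70,210),(130,115),(220,55),(320,36),(430,60),(520,130),(570,210),(588,300),(575,380),(70,385)],(0,.006,.018)),("seat",[(150,400),(165,335),(210,275),(260,247),(315,238),(370,250),(430,285),(470,335),(488,400)],(.06,.066,.072))]:
  for z in zs:
    P=np.array([A(*p,z)[:2] for p in pts])
    r=least_squares(lambda p:np.hypot(*(P-p[:2]).T)-p[2],[.5,-.2,.05]); print(name,z,r.x.round(4),abs(r.fun).max().round(4))
E
```

```text
foot 0 [ 0.502  -0.1946  0.05  ] 0.0006
foot 0.006 [ 0.5006 -0.1939  0.049 ] 0.0006
foot 0.018 [ 0.4979 -0.1925  0.0472] 0.0005
seat 0.06 [ 0.502  -0.1948  0.026 ] 0.0004
seat 0.066 [ 0.5004 -0.1939  0.0254] 0.0004
seat 0.072 [ 0.4987 -0.1931  0.0248] 0.0004
```

```bash
python3 - <<'E'
from h import *
im=cv2.imread("pics/w5.png")
cv2.imwrite("pics/w5b.png",cv2.resize(im[215:320,225:335],None,fx=6,fy=6,interpolation=cv2.INTER_CUBIC))
E
```

```text
(no output)
```

View pics/w5b.png

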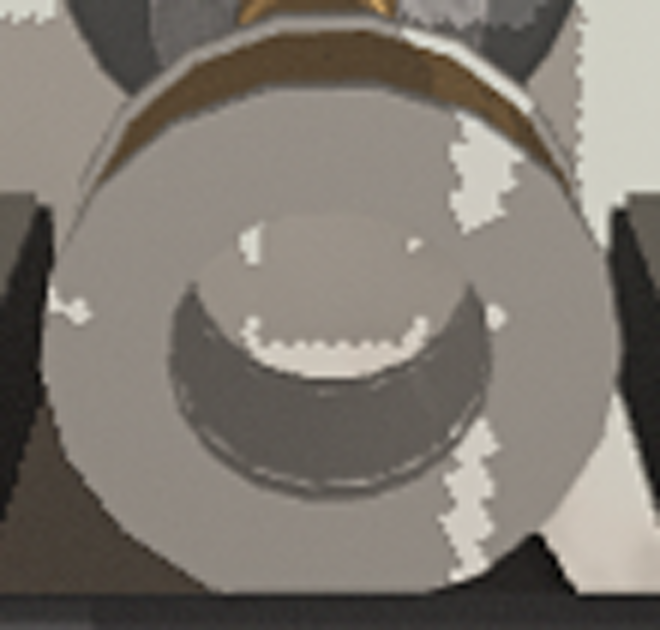

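```bash
python3 - <<'E'
from h import *
from scipy.optimize import least_squares
w=dict(K=np.array([[295.27,0,279.73],[0,295.27,213.33],[0,0,1]]),T=np.load("w5T.npy"))
A=lambda x,y,z: ray(w,(x+.5)/6-.5+225,(y+.5)/6-.5+215,z)
for name,pts,zs in [("bore",[(168,360),(492,360),(330,497),(330,212),(200,455),(460,455),(195,285),(470,285)],(.165,.17,.175,.18)),("flange",[(42,340),(620,340),(330,85),(180,125),(480,120),(60,240),(605,250),(110,505),(585,465)],(.165,.17,.175,.18))]:
  for z in zs:
    P=np.array([A(*p,z)[:2] for p in pts])
    r=least_squares(lambda p:np.hypot(*(P-p[:2]).T)-p[2],[.5,-.2,.02]); print(name,z,r.x.round(4),abs(r.fun).max().round(4))
E
```

```text
bore 0.165 [ 0.5057 -0.1943  0.016 ] 0.0009
bore 0.17 [ 0.5032 -0.1931  0.0155] 0.0009
bore 0.175 [ 0.5008 -0.192   0.015 ] 0.0008
bore 0.18 [ 0.4983 -0.1908  0.0145] 0.0008
flange 0.165 [ 0.5049 -0.1938  0.0284] 0.0006
flange 0.17 [ 0.5024 -0.1927  0.0275] 0.0005
flange 0.175 [ 0.5    -0.1915  0.0266] 0.0005
flange 0.18 [ 0.4976 -0.1904  0.0257] 0.0005
```

```bash
python3 -m creep '[[[-0.22,-0.2,0.3],[0,0,0]],[[0,0,1],[0,0,0]],[[0,0,1],[0,0,0]],[[0,0,1],[0,0,0]],[[0,0,0.8],[0,0,0]],[[0,0,0.8],[0,0,0]],[[0,0,0.6],[0,0,0]],[[0,0,0],[0,0,0]]]';python3 - <<'E'
from h import *
plan(.502,-.1947,.0648)
w=read_camera("side");crop(w,"s6",270,260,390,380,5)
w=read_camera("wrist"); np.save("w6T.npy",w["T"]); cv2.imwrite("pics/w6.png",w["img"][:,:,::-1])
E
```

```text
t: 6.62
tool_pos: [0.5011, -0.1957, 0.2847]
orientation: [-0.692, -3.061, -0.001]
force: [-0.2, 0.3, -0.4]
opening: 0.0565
t 6.62 tcp [ 0.5011 -0.1957  0.2847] yaw_y 64.51 zaxis [-0.0027  0.0013 -1.    ] F [-0.19  0.34 -0.36] open 0.0565 q [-0.47  0.06  1.79 -0.    1.3  -1.59]
shift cm [-0.053  0.13   3.386] world [ 0.0009  0.001  -0.0339]
```

View pics/w6.png

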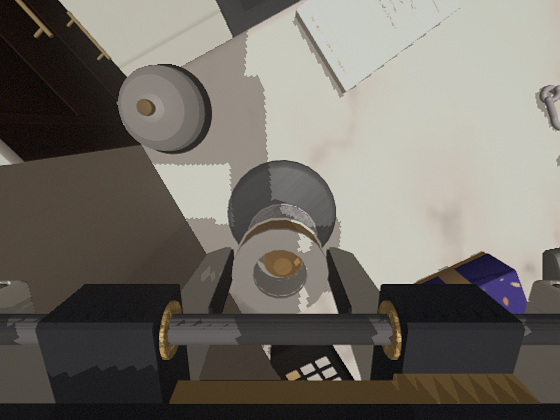

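View pics/s6.png

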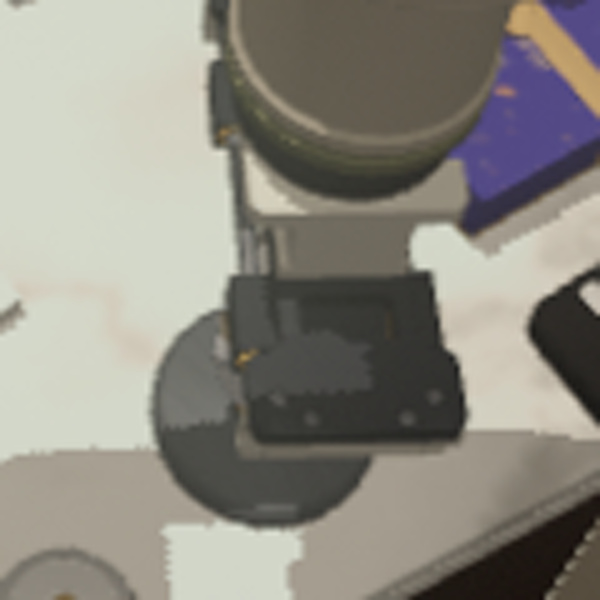

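```bash
python3 - <<'E'
from h import *
im=cv2.imread("pics/w6.png")
cv2.imwrite("pics/w6b.png",cv2.resize(im[190:315,225:335],None,fx=6,fy=6,interpolation=cv2.INTER_CUBIC)[:600])
E
```

```text
(no output)
```

View pics/w6b.png

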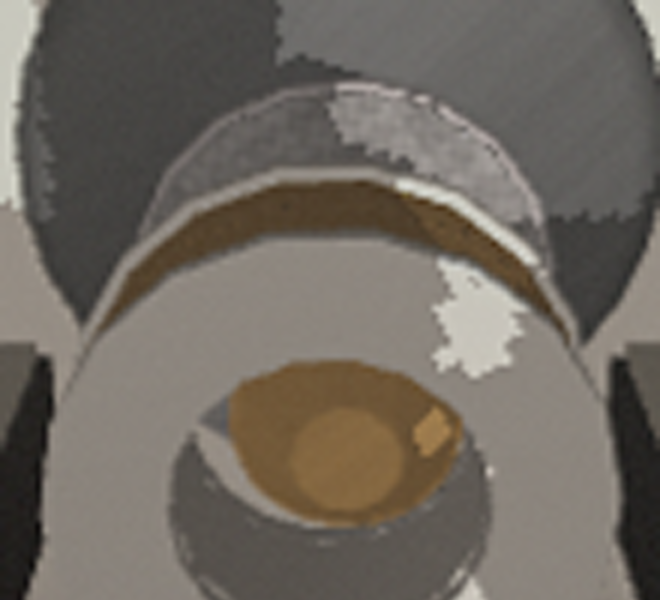

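```bash
python3 - <<'E'
from h import *
w=dict(K=np.array([[295.27,0,279.73],[0,295.27,213.33],[0,0,1]]),T=np.load("w6T.npy"))
A=lambda x,y,z: ray(w,(x+.5)/6-.5+225,(y+.5)/6-.5+190,z)
for z in (.1,.104,.108,.112,.116): print(z,A(347,460,z).round(4), "flat r",np.linalg.norm(A(290,460,z)-A(404,460,z)).round(4)/2)
plan(.502,-.1947,.0648)
E
```

```text
0.1 [ 0.5054 -0.1963  0.1   ] flat r 0.0059
0.104 [ 0.5036 -0.1954  0.104 ] flat r 0.00575
0.108 [ 0.5018 -0.1946  0.108 ] flat r 0.0056
0.112 [ 0.4999 -0.1938  0.112 ] flat r 0.00545
0.116 [ 0.4981 -0.193   0.116 ] flat r 0.0053
t 6.72 tcp [ 0.5016 -0.1959  0.2865] yaw_y 64.51 zaxis [-4.e-04  3.e-04 -1.e+00] F [ 0.32  0.25 -1.66] open 0.0567 q [-0.47  0.05  1.79  0.    1.3  -1.59]
shift cm [0.02  0.126 3.57 ] world [ 0.0004  0.0012 -0.0357]
```

```bash
python3 -m creep '[[[0,0.13,0.3],[0,0,0]],[[0,0,0.6],[0,0,0]],[[0,0,0.6],[0,0,0]],[[0,0,0.6],[0,0,0]],[[0,0,0.5],[0,0,0]],[[0,0,0.2],[0,0,0]],[[0,0,0],[0,0,0]],[[0,0,0],[0,0,0]]]'; python3 -m creep '[[[0,0,0.2],[0,0,0]],[[0,0,0.1],[0,0,0]],[[0,0,0.1],[0,0,0]],[[0,0,0],[0,0,0]]]';  python3 -m creep '[[[0,0,0.1],[0,0,0]],[[0,0,0.1],[0,0,0]],[[0,0,0],[0,0,0]]]'
```

```text
t: 7.38
tool_pos: [0.5022, -0.1947, 0.2586]
orientation: [-0.693, -3.064, -0.0]
force: [-0.0, -0.5, -1.4]
opening: 0.0565
t: 7.72
tool_pos: [0.5023, -0.1948, 0.2548]
orientation: [0.693, 3.064, -0.0]
force: [0.2, -0.5, -0.5]
opening: 0.0565
t: 7.97
tool_pos: [0.5023, -0.1948, 0.253]
orientation: [0.693, 3.064, -0.0]
force: [0.2, 0.1, 2.7]
opening: 0.0567
```

```bash
python3 -m creep '[[[0,0,0],[0,0,0]],[[0,0,0],[0,0,0]],[[0,0,0],[0,0,0]],[[0,0,0],[0,0,0]],[[0,0,0],[0,0,0]]]' 100; python3 -m creep '[[[0,0,-1],[0,0,0]],[[0,0,-2],[0,0,0]],[[0,0,-3],[0,0,0]],[[0,0,-3],[0,0,0]],[[0,0,-1],[0,0,0]],[[0,0,0],[0,0,0]],[[0,0,0],[0,0,0]]]';python3 - <<'E'
from h import *
w=read_camera("wrist"); np.save("w7T.npy",w["T"]); cv2.imwrite("pics/w7.png",w["img"][:,:,::-1])
plan(.5537,.0773,.13,119)
E
```

```text
t: 8.38
tool_pos: [0.5022, -0.1947, 0.2526]
orientation: [-0.693, -3.064, -0.0]
force: [-0.9, 0.6, -0.2]
opening: 0.0853
t: 8.97
tool_pos: [0.5024, -0.1948, 0.3532]
orientation: [0.693, 3.063, -0.001]
force: [-1.2, 0.0, -0.3]
opening: 0.0929
t 9.02 tcp [ 0.502  -0.1946  0.3517] yaw_y 64.52 zaxis [-1.e-03  5.e-04 -1.e+00] F [-0.15 -0.62  0.07] open 0.0932 q [-0.47 -0.    1.73 -0.    1.42 -1.59]
shift cm [ 7.024 26.771  3.58 ] world [ 0.0517  0.2719 -0.0357]
turn about tool z (deg): -54.48 (tool z down)
```

View pics/w7.png

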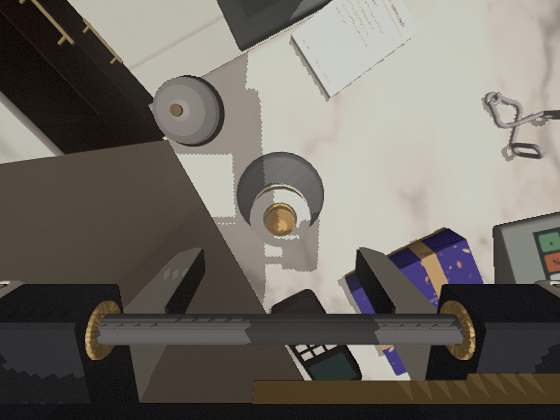

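```bash
python3 -m creep '[[[0.4,1.7,0],[0,0,0]],[[0.9,3.3,0],[0,0,0]],[[0.9,3.3,0],[0,0,0]],[[0.9,3.3,0],[0,0,0]],[[0.9,3.3,0],[0,0,0]],[[0.9,3.3,0],[0,0,0]],[[0.9,3.3,0],[0,0,0]],[[0.9,3.3,0.5],[0,0,0]],[[0.4,2,0.5],[0,0,0]]]'; python3 -m creep '[[[0,0,0],[0,0,-4]],[[0,0,0],[0,0,-6.9]],[[0,0,0],[0,0,-6.9]],[[0,0,0],[0,0,-6.9]],[[0,0,0],[0,0,-6.9]],[[0,0,0],[0,0,-6.9]],[[0,0,0],[0,0,-6.9]],[[0,0,0],[0,0,-6.9]],[[0,0,0],[0,0,-2.2]],[[0,0,0],[0,0,0]],[[0,0,0],[0,0,0]]]'; python3 - <<'E'
from h import *
w=read_camera("wrist"); np.save("w8T.npy",w["T"]); cv2.imwrite("pics/w8.png",w["img"][:,:,::-1])
plan(.5537,.0773,.1,119)
c=read_camera("side")
for z in (.03,.06,.1): print(ray(c,300,187,z),ray(c,330,240,z))
E
```

```text
t: 9.77
tool_pos: [0.5528, 0.0808, 0.3404]
orientation: [-0.69, -3.062, -0.0]
force: [0.1, 0.1, -0.1]
opening: 0.0931
t: 10.68
tool_pos: [0.5529, 0.0777, 0.3407]
orientation: [0.783, -3.039, -0.001]
force: [-0.8, -0.6, -0.3]
opening: 0.093
t 10.73 tcp [0.553  0.0777 0.3411] yaw_y 118.9 zaxis [-2.6e-03 -1.0e-04 -1.0e+00] F [0.21 0.29 0.25] open 0.0928 q [ 0.05  0.06  1.68  0.    1.4  -2.03]
shift cm [-0.054 -0.073  5.511] world [ 0.0007 -0.0004 -0.0551]
turn about tool z (deg): -0.1 (tool z down)
[0.66891939 0.21153423 0.03      ] [0.6478383  0.01672965 0.03      ]
[0.65372542 0.18738967 0.06      ] [ 6.33413114e-01 -3.10836421e-04  6.00000000e-02]
[0.6334668  0.15519693 0.1       ] [ 0.61417953 -0.02303149  0.1       ]
```

View pics/w8.png

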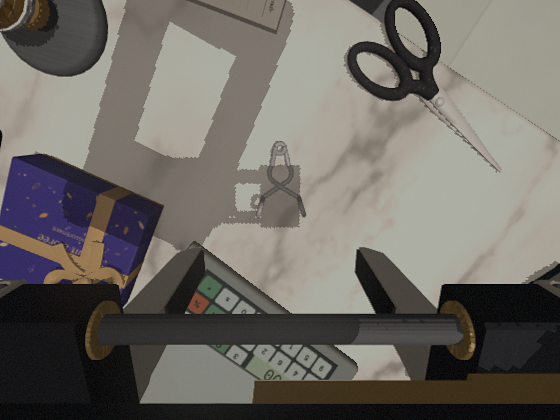

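```bash
python3 - <<'E'
from h import *
im=cv2.imread("pics/w8.png"); w=read_camera("wrist");c=read_camera("side")
cv2.imwrite("pics/w8b.png",cv2.resize(im[130:230,230:330],None,fx=6,fy=6,interpolation=cv2.INTER_CUBIC))
for z in (0,.03,.05,.07): print(z,ray(w,193,243,z).round(3),ray(w,355,362,z).round(3), ray(c,330,240,z).round(3),ray(c,328,232,z).round(3))
crop(c,"s8",290,140,440,260,5)
E
```

```text
0 [0.648 0.014 0.   ] [0.7   0.274 0.   ] [0.662 0.034 0.   ] [0.671 0.059 0.   ]
0.03 [0.633 0.016 0.03 ] [0.68  0.252 0.03 ] [0.648 0.017 0.03 ] [0.657 0.041 0.03 ]
0.05 [0.622 0.018 0.05 ] [0.666 0.237 0.05 ] [0.638 0.005 0.05 ] [0.647 0.029 0.05 ]
0.07 [0.612 0.019 0.07 ] [0.653 0.223 0.07 ] [ 0.629 -0.006  0.07 ] [0.637 0.017 0.07 ]
```

View pics/w8b.png

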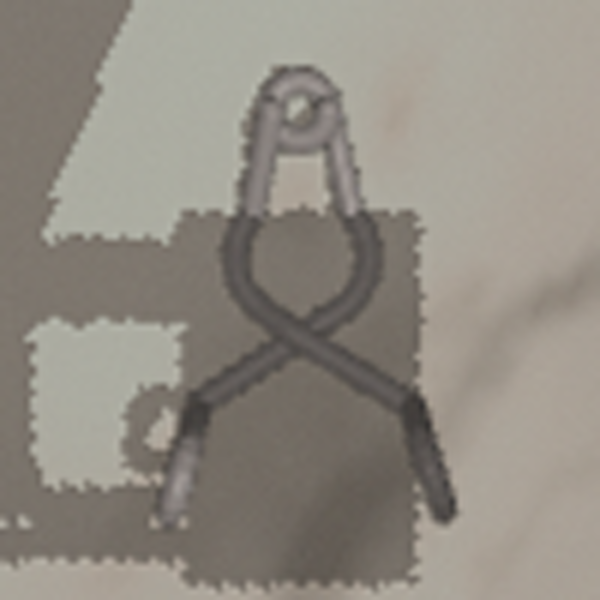

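View pics/s8.png

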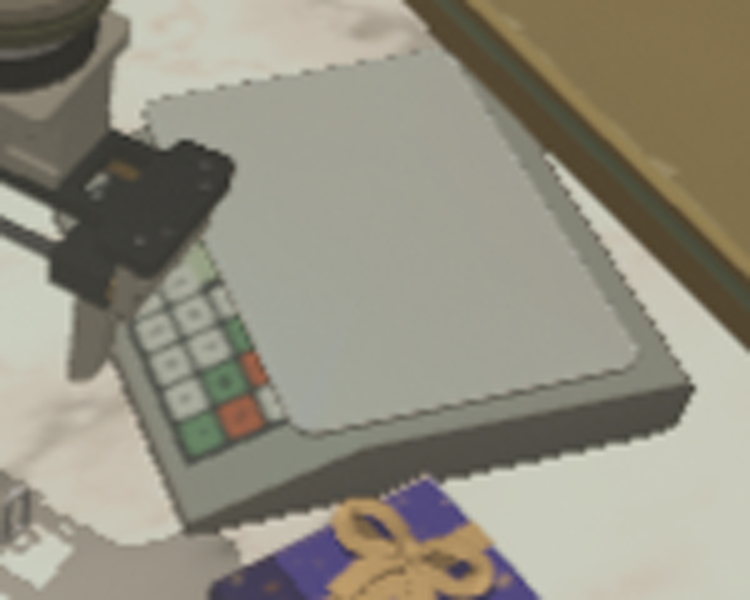

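```bash
python3 - <<'E'
from h import *
w=dict(K=np.array([[295.27,0,279.73],[0,295.27,213.33],[0,0,1]]),T=np.load("w8T.npy"))
A=lambda x,y,z: ray(w,(x+.5)/6-.5+230,(y+.5)/6-.5+130,z)
coil=A(298,108,.004); b=[A(198,405,.003),A(412,397,.003)]; t=[A(170,518,.0365),A(443,512,.0365)]
print("coil",coil.round(4),"base mid",np.mean(b,0).round(4),"top mid",np.mean(t,0).round(4),np.linalg.norm(b[0]-b[1]),np.linalg.norm(t[0]-t[1]))
m=(np.mean(b,0)+np.mean(t,0))/2; d=m-coil; print("mid",m,"heading",np.degrees(np.arctan2(d[1],d[0])),np.linalg.norm(d[:2]))
e=t[0]-t[1]; print(np.degrees(np.arctan2(e[1],e[0])))
h=np.radians(29); print("eyes pt from coil", coil[:2]+.059*np.array([np.cos(h),np.sin(h)]))
plan(*m[:2],.1,119)
E
```

```text
coil [0.5022 0.049  0.004 ] base mid [0.5478 0.0757 0.003 ] top mid [0.558  0.0815 0.0365] 0.039432739812965883 0.04584661628539938
mid [0.55293328 0.07863916 0.01975   ] heading 30.25780290381104 0.05874262190633068
-59.74283225840279
eyes pt from coil [0.55379591 0.07764301]
t 10.88 tcp [0.5533 0.0777 0.3422] yaw_y 118.95 zaxis [-9.e-04 -0.e+00 -1.e+00] F [ 0.7  -0.29 -0.52] open 0.0931 q [ 0.05  0.06  1.68  0.    1.4  -2.03]
shift cm [-0.014  0.098  5.619] world [-0.0004  0.0009 -0.0562]
turn about tool z (deg): -0.05 (tool z down)
```

```bash
python3 -m creep '[[[0,0.05,1.5],[0,0,-1]],[[0,0,3],[0,0,0]],[[0,0,3],[0,0,0]],[[0,0,3],[0,0,0]],[[0,0,2],[0,0,0]],[[0,0,1.3],[0,0,0]],[[0,0,0.8],[0,0,0]],[[0,0,0.4],[0,0,0]],[[0,0,0.2],[0,0,0]],[[0,0,0],[0,0,0]],[[0,0,0],[0,0,0]]]' 100 50; python3 - <<'E'
from h import *
plan(.5532,.0783,.003,120)
w=read_camera("wrist"); cv2.imwrite("pics/w9.png",w["img"][:,:,::-1])
E
```

```text
t: 11.8
tool_pos: [0.554, 0.0782, 0.1921]
orientation: [-0.813, 3.032, -0.001]
force: [0.5, -0.3, 0.0]
opening: 0.0931
t 11.8 tcp [0.554  0.0782 0.1921] yaw_y 120.01 zaxis [ 2.2e-03  1.0e-04 -1.0e+00] F [ 0.52 -0.31  0.01] open 0.0931 q [ 0.05  0.23  1.79  0.    1.12 -2.05]
shift cm [0.064 0.047 0.312] world [-0.0008  0.0001 -0.0031]
turn about tool z (deg): 0.01 (tool z down)
```

View pics/w9.png

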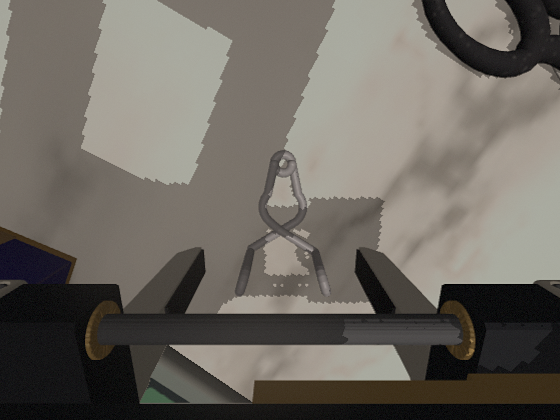

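```bash
python3 -m creep '[[[0,0,0.05],[0,0,0]],[[0,0,0],[0,0,0]],[[0,0,0],[0,0,0]],[[0,0,0],[0,0,0]],[[0,0,0],[0,0,0]],[[0,0,0],[0,0,0]],[[0,0,0],[0,0,0]],[[0,0,0],[0,0,0]],[[0,0,0],[0,0,0]],[[0,0,0],[0,0,0]],[[0,0,0],[0,0,0]],[[0,0,0],[0,0,0]]]' 0 50; python3 - <<'E'
from h import *
plan(.5532,.0783,.003,120)
w=read_camera("wrist"); cv2.imwrite("pics/w10.png",w["img"][:,:,::-1])
E
```

```text
t: 12.85
tool_pos: [0.5532, 0.0781, 0.1902]
orientation: [0.813, -3.034, -0.0]
force: [-0.4, 0.3, 0.1]
opening: 0.0178
t 12.85 tcp [0.5532 0.0781 0.1902] yaw_y 120.01 zaxis [-1.e-04  0.e+00 -1.e+00] F [-0.42  0.3   0.13] open 0.0178 q [ 0.05  0.23  1.79  0.    1.12 -2.05]
shift cm [-0.006  0.015  0.121] world [-0.      0.0002 -0.0012]
turn about tool z (deg): 0.01 (tool z down)
```

View pics/w10.png

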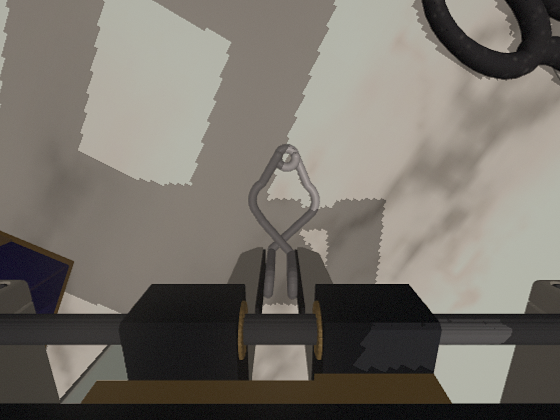

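Ring is spreading between the fingers (still closing). Let it finish.

```bash
python3 -m creep '[[[0,0,0],[0,0,0]],[[0,0,0],[0,0,0]],[[0,0,0],[0,0,0]],[[0,0,0],[0,0,0]]]'; python3 - <<'E'
from h import *
plan(.5532,.0783,.003,120)
w=read_camera("wrist"); cv2.imwrite("pics/w11.png",w["img"][:,:,::-1]); crop(w,"w11a",230,130,340,230,6)
np.save("w11T.npy",w["T"])
E
```

```text
t: 13.23
tool_pos: [0.5532, 0.0782, 0.1902]
orientation: [0.813, -3.034, -0.0]
force: [-0.3, 0.0, 0.3]
opening: 0.0083
t 13.23 tcp [0.5532 0.0782 0.1902] yaw_y 120.01 zaxis [-0.  0. -1.] F [-0.28  0.    0.27] open 0.0083 q [ 0.05  0.23  1.79  0.    1.12 -2.05]
shift cm [-0.005  0.013  0.125] world [-0.      0.0001 -0.0012]
turn about tool z (deg): 0.01 (tool z down)
```

View pics/w11a.png

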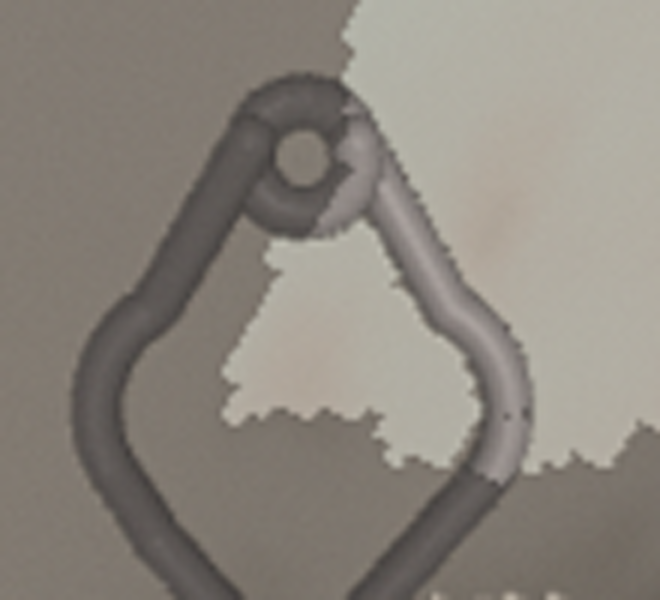

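View pics/w11.png

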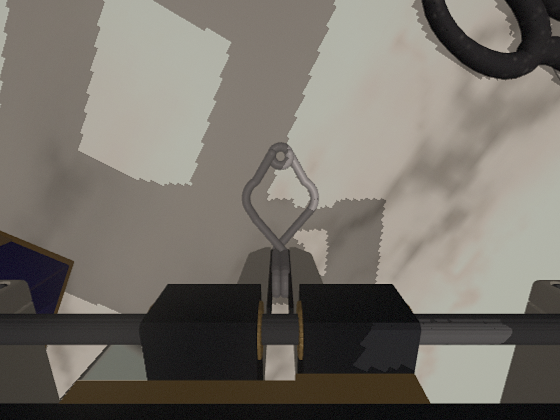

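```bash
python3 - <<'E'
from h import *
w=dict(K=np.array([[295.27,0,279.73],[0,295.27,213.33],[0,0,1]]),T=np.load("w11T.npy"))
A=lambda x,y,z: ray(w,(x+.5)/6-.5+230,(y+.5)/6-.5+130,z)
st=read_state(); M=R.from_rotvec(st["orientation"]).as_matrix()
for n,p in [("coil",(303,157)),("jl",(98,405)),("jr",(505,410)),("il",(122,405)),("ir",(481,410)),("open",(302,395))]:
    print(n,(M.T@(A(*p,.0025)-st["tool_pos"])*1000).round(1))
print(M.round(3))
h=np.radians(30); g=np.array([.502,-.1947])+.037*np.array([np.cos(h),np.sin(h)]); print(g)
plan(*g,.135)
E
```

```text
coil [ 63.6  -0.4 187.7]
jl [ 39.8 -20.4 187.7]
jr [ 39.3  19.3 187.7]
il [ 39.8 -18.  187.7]
ir [ 39.3  16.9 187.7]
open [ 40.8  -0.5 187.7]
[[-0.866 -0.5   -0.   ]
 [-0.5    0.866  0.   ]
 [ 0.     0.    -1.   ]]
[ 0.53404294 -0.1762    ]
t 13.28 tcp [0.5532 0.0782 0.1902] yaw_y 120.02 zaxis [-1.e-04  0.e+00 -1.e+00] F [-0.82  0.61 -0.71] open 0.0082 q [ 0.05  0.23  1.79  0.    1.12 -2.05]
shift cm [ 14.385 -21.066 -13.078] world [-0.0192 -0.2544  0.1308]
```

```bash
python3 -m creep '[[[0,0,-0.8],[0,0,0]],[[0,0,-2],[0,0,0]],[[0,0,-3],[0,0,0]],[[0,0,-3],[0,0,0]],[[0,0,-3],[0,0,0]],[[0,0,-2],[0,0,0]],[[0,0,-0.7],[0,0,0]],[[0,0,0],[0,0,0]]]' 0 50; python3 -m creep '[[[1,-1.45,0],[0,0,0]],[[1.8,-2.65,0],[0,0,0]],[[1.8,-2.65,0],[0,0,0]],[[1.8,-2.65,0],[0,0,0]],[[1.8,-2.65,0],[0,0,0]],[[1.8,-2.65,0],[0,0,0]],[[1.8,-2.65,0],[0,0,0]],[[1.8,-2.65,0],[0,0,0]],[[0.8,-1.1,0],[0,0,0]],[[0,0,0],[0,0,0]],[[0,0,0],[0,0,0]],[[0,0,0],[0,0,0]]]'; python3 - <<'E'
from h import *
plan(.5349,-.1757,.135)
w=read_camera("wrist"); cv2.imwrite("pics/w12.png",w["img"][:,:,::-1]); crop(w,"w12a",220,110,340,260,4)
np.save("w12T.npy",w["T"])
E
```

```text
t: 13.95
tool_pos: [0.554, 0.0782, 0.3381]
orientation: [-0.812, 3.03, -0.002]
force: [-0.2, 0.5, -0.1]
opening: 0.0081
t: 14.95
tool_pos: [0.534, -0.1755, 0.3341]
orientation: [0.814, -3.033, -0.003]
force: [-0.3, -0.0, 0.2]
opening: 0.0085
t 14.95 tcp [ 0.534  -0.1755  0.3341] yaw_y 120.04 zaxis [-0.0016  0.0014 -1.    ] F [-0.31 -0.    0.23] open 0.0085 q [-0.41  0.07  1.68  0.    1.39 -2.5 ]
shift cm [-0.071 -0.071  1.305] world [ 0.0009 -0.0002 -0.0131]
```

View pics/w12.png

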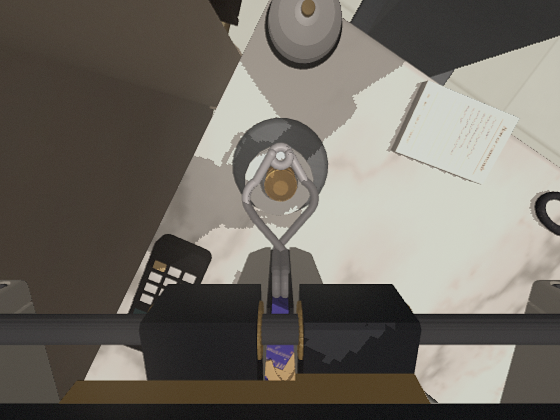

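View pics/w12a.png

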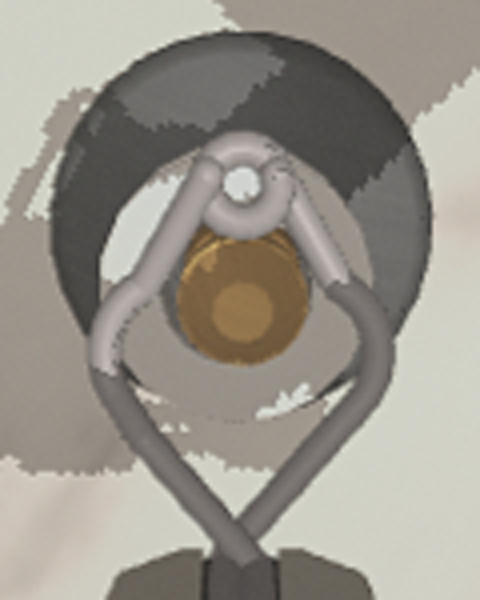

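```bash
python3 - <<'E'
from h import *
w=dict(K=np.array([[295.27,0,279.73],[0,295.27,213.33],[0,0,1]]),T=np.load("w12T.npy"))
A=lambda x,y,z: ray(w,(x+.5)/4-.5+220,(y+.5)/4-.5+110,z)
p=np.array([.534,-.1755,.3341]); M=R.from_rotvec([.814,-3.033,-.003]).as_matrix()
for z in (.102,.105,.108,.111): print(z,A(242,312,z).round(4),(M.T@(A(242,312,z)-p)*1000).round(1), np.linalg.norm(A(212,312,z)-A(272,312,z)).round(4)/2)
z=.3341-.1902+.0025
print("ring jaws",(M.T@(A(104,340,z)-p)*1000).round(1),(M.T@(A(375,340,z)-p)*1000).round(1),"coil",(M.T@(A(242,184,z)-p)*1000).round(1))
from scipy.optimize import least_squares
pts=[(52,220),(70,150),(110,90),(170,48),(240,30),(310,45),(370,90),(415,150),(432,220),(420,280),(395,340),(60,280)]
for z in (0,.006):
    P=np.array([A(*q,z)[:2] for q in pts]); r=least_squares(lambda q:np.hypot(*(P-q[:2]).T)-q[2],[.5,-.2,.05]); print(z,r.x.round(4),abs(r.fun).max())
E
```

```text
0.102 [ 0.5024 -0.1935  0.102 ] [ 36.2  -0.3 232.1] 0.0055
0.105 [ 0.5018 -0.1939  0.105 ] [ 36.9  -0.3 229.1] 0.0054
0.108 [ 0.5013 -0.1942  0.108 ] [ 37.5  -0.3 226.1] 0.00535
0.111 [ 0.5008 -0.1945  0.111 ] [ 38.1  -0.3 223.1] 0.00525
ring jaws [ 41.3 -20.4 187.7] [ 41.3  19.  187.8] coil [ 63.7  -0.4 187.7]
0 [ 0.502  -0.1934  0.0502] 0.0010515614324985295
0.006 [ 0.5013 -0.1938  0.0493] 0.0010314834000292941
```

```bash
python3 -m creep '[[[-0.07,0,0.5],[0,0,0]],[[0,0,0.7],[0,0,0]],[[0,0,0.7],[0,0,0]],[[0,0,0.6],[0,0,0]],[[0,0,0.6],[0,0,0]],[[0,0,0.5],[0,0,0]],[[0,0,0],[0,0,0]],[[0,0,0],[0,0,0]]]'; python3 - <<'E'
from h import *
plan(.5349,-.1757,.1)
w=read_camera("wrist"); crop(w,"w13a",220,110,340,260,4)
np.save("w13T.npy",w["T"])
E
```

```text
t: 15.67
tool_pos: [0.5345, -0.1762, 0.2987]
orientation: [0.813, -3.034, -0.001]
force: [-0.2, 0.3, -0.8]
opening: 0.0084
t 15.67 tcp [ 0.5345 -0.1762  0.2987] yaw_y 120.01 zaxis [-8.e-04  4.e-04 -1.e+00] F [-0.18  0.28 -0.83] open 0.0084 q [-0.41  0.11  1.71 -0.    1.32 -2.5 ]
shift cm [-0.056  0.023  1.273] world [ 0.0004  0.0005 -0.0127]
```

View pics/w13a.png

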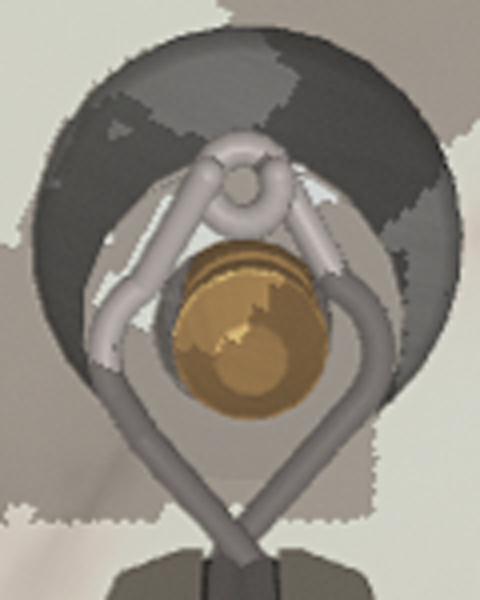

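```bash
python3 - <<'E'
from h import *
w=dict(K=np.array([[295.27,0,279.73],[0,295.27,213.33],[0,0,1]]),T=np.load("w13T.npy"))
A=lambda x,y,z: ray(w,(x+.5)/4-.5+220,(y+.5)/4-.5+110,z)
st=read_state(); p=st["tool_pos"]; M=R.from_rotvec(st["orientation"]).as_matrix(); print(p)
for z in (.102,.105,.108): print(z,A(251,363,z).round(4),(M.T@(A(251,363,z)-p)*1000).round(1))
z=p[2]-.1902+.0025
for q in ((90,340),(120,340),(365,340),(395,340),(242,184),(242,236),(237,510)): print(q,(M.T@(A(*q,z)-p)*1000).round(1))
E
```

```text
[ 0.53470938 -0.17632069  0.29924735]
0.102 [ 0.5031 -0.193   0.102 ] [ 35.7   1.4 197.2]
0.105 [ 0.5024 -0.1934  0.105 ] [ 36.5   1.3 194.2]
0.108 [ 0.5018 -0.1938  0.108 ] [ 37.3   1.3 191.2]
(90, 340) [ 41.6 -22.1 187.7]
(120, 340) [ 41.6 -17.8 187.7]
(365, 340) [ 41.6  17.8 187.7]
(395, 340) [ 41.6  22.2 187.7]
(242, 184) [ 6.390e+01 -1.000e-01  1.877e+02]
(242, 236) [ 5.670e+01 -1.000e-01  1.877e+02]
(237, 510) [ 15.2  -0.8 187.7]
```

```bash
python3 -m creep '[[[-0.1,0.14,0],[0,0,0]],[[0,0,0.2],[0,0,0]],[[0,0,0.4],[0,0,0]],[[0,0,0.4],[0,0,0]],[[0,0,0.3],[0,0,0]],[[0,0,0.3],[0,0,0]],[[0,0,0.2],[0,0,0]],[[0,0,0],[0,0,0]],[[0,0,0],[0,0,0]]]'; python3 - <<'E'
from h import *
plan(.5349,-.1757,.1)
w=read_camera("wrist"); crop(w,"w14a",220,110,340,260,4)
c=read_camera("side"); crop(c,"s14",270,260,390,380,5)
E
```

```text
t: 16.47
tool_pos: [0.5348, -0.1745, 0.281]
orientation: [0.813, -3.034, -0.0]
force: [0.6, 0.3, -0.2]
opening: 0.0083
t 16.47 tcp [ 0.5348 -0.1745  0.281 ] yaw_y 120.01 zaxis [-3.e-04  1.e-04 -1.e+00] F [ 0.57  0.35 -0.18] open 0.0083 q [-0.41  0.12  1.73 -0.    1.29 -2.5 ]
shift cm [ 0.052 -0.109 -0.495] world [ 0.0001 -0.0012  0.005 ]
```

View pics/w14a.png

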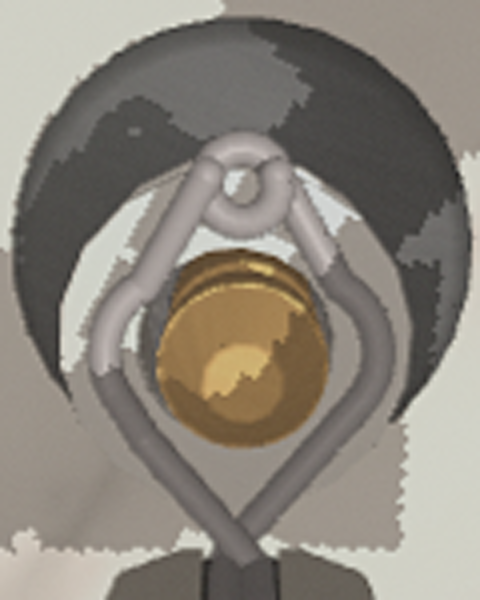

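View pics/s14.png

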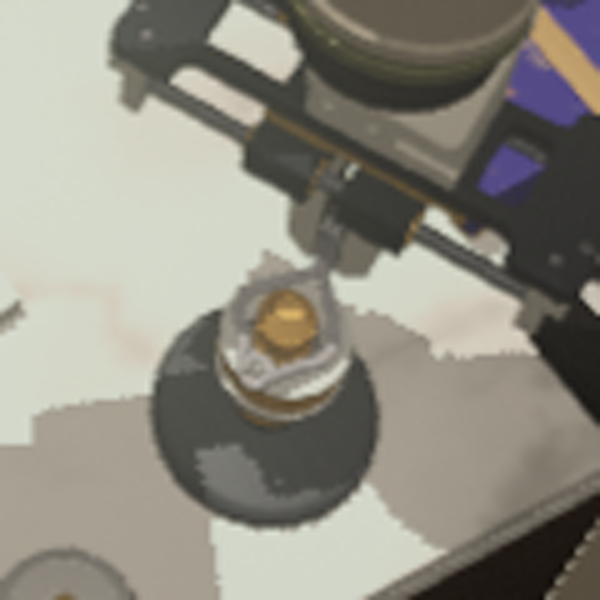

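```bash
python3 -m creep '[[[0,0,0.1],[0,0,0]],[[0,0,0.1],[0,0,0]],[[0,0,0.1],[0,0,0]],[[0,0,0.0],[0,0,0]]]'; python3 -m creep '[[[0,0,0.1],[0,0,0]],[[0,0,0],[0,0,0]]]'; python3 -m creep '[[[0,0,0.1],[0,0,0]],[[0,0,0],[0,0,0]]]'
```

```text
t: 16.9
tool_pos: [0.5348, -0.1745, 0.278]
orientation: [0.813, -3.034, -0.0]
force: [-0.5, 0.6, -1.1]
opening: 0.0085
t: 17.07
tool_pos: [0.5348, -0.1745, 0.277]
orientation: [0.813, -3.034, -0.0]
force: [-0.5, 0.3, -0.1]
opening: 0.0085
t: 17.23
tool_pos: [0.5349, -0.1745, 0.2763]
orientation: [-0.814, 3.034, -0.0]
force: [-0.1, -0.2, 0.7]
opening: 0.0082
```

```bash
for i in 1; do python3 -m creep '[[[0,0,0.05],[0,0,0]],[[0,0,0],[0,0,0]]]'; python3 -m creep '[[[0,0,0.05],[0,0,0]],[[0,0,0],[0,0,0]]]';  python3 -m creep '[[[0,0,0.05],[0,0,0]],[[0,0,0],[0,0,0]]]'; done | grep -E "pos|force"
```

```text
tool_pos: [0.535, -0.1745, 0.276]
force: [0.0, -0.2, 3.3]
tool_pos: [0.5349, -0.1745, 0.2754]
force: [0.1, 1.2, 2.9]
tool_pos: [0.535, -0.1745, 0.2748]
force: [0.9, 0.1, 2.9]
```

```bash
(python3 -m creep '[[[0,0,0.05],[0,0,0]],[[0,0,0],[0,0,0]]]'; python3 -m creep '[[[0,0,0.05],[0,0,0]],[[0,0,0],[0,0,0]]]';  python3 -m creep '[[[0,0,0.05],[0,0,0]],[[0,0,0],[0,0,0]]]') | grep -E "pos|force"
```

```text
tool_pos: [0.5349, -0.1745, 0.2743]
force: [0.5, 0.8, 2.9]
tool_pos: [0.535, -0.1745, 0.2738]
force: [-0.2, 1.1, 3.6]
tool_pos: [0.535, -0.1745, 0.2737]
force: [-1.7, 1.0, 6.2]
```

```bash
(python3 -m creep '[[[0,0,0.03],[0,0,0]],[[0,0,0],[0,0,0]]]'; python3 -m creep '[[[0,0,0.03],[0,0,0]],[[0,0,0],[0,0,0]]]') | grep -E "pos|force";  python3 - <<'E'
from h import *
w=read_camera("wrist"); crop(w,"w15a",220,110,340,260,4)
c=read_camera("side"); crop(c,"s15",290,300,350,360,10)
E
```

```text
tool_pos: [0.5351, -0.1745, 0.2737]
force: [-1.3, 1.3, 7.8]
tool_pos: [0.5351, -0.1745, 0.2736]
force: [-1.6, 1.4, 9.5]
```

View pics/w15a.png

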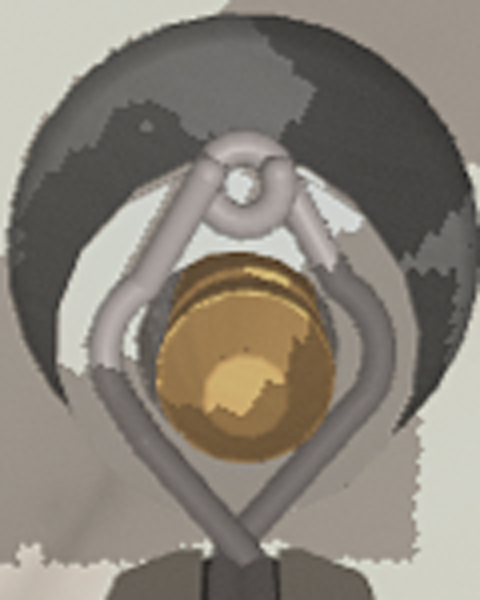

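View pics/s15.png

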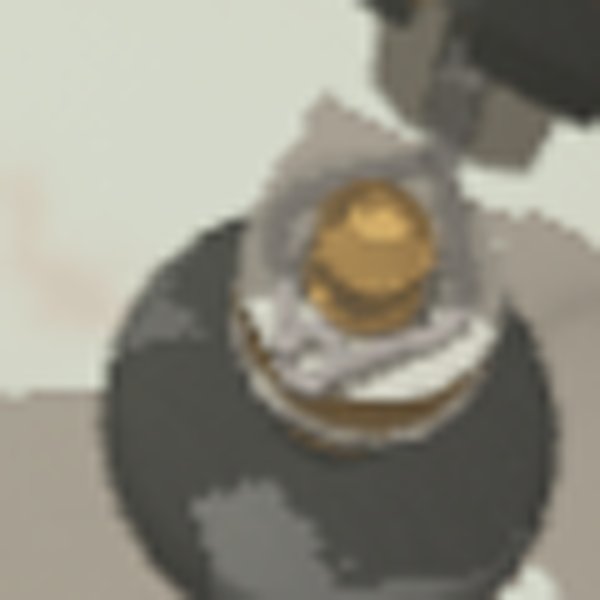

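```bash
python3 -m creep '[[[0,0,0.03],[0,0,0]],[[0,0,0],[0,0,0]],[[0,0,0],[0,0,0]]]' | grep -E "pos|force"; python3 - <<'E'
from h import *
plan(.535,-.1745,.09)
E
```

```text
tool_pos: [0.5351, -0.1746, 0.2735]
force: [-1.6, 1.8, 10.3]
t 18.92 tcp [ 0.5351 -0.1746  0.2735] yaw_y 120.02 zaxis [ 9.e-04 -4.e-04 -1.e+00] F [-1.61  1.84 10.33] open 0.0082 q [-0.41  0.13  1.73  0.    1.28 -2.5 ]
shift cm [ 0.008  0.011 -0.25 ] world [-0.0001  0.0001  0.0025]
```

The stop is firm: force climbs with no travel. Now I'll open to let the ring spring shut.

```bash
python3 -m creep '[[[0,0,0],[0,0,0]],[[0,0,0],[0,0,0]],[[0,0,0],[0,0,0]],[[0,0,0],[0,0,0]],[[0,0,0],[0,0,0]],[[0,0,0],[0,0,0]],[[0,0,0],[0,0,0]],[[0,0,0],[0,0,0]]]' 100; python3 - <<'E'
from h import *
w=read_camera("wrist"); cv2.imwrite("pics/w16.png",w["img"][:,:,::-1]); crop(w,"w16a",220,110,340,260,4)
c=read_camera("side"); crop(c,"s16",290,290,370,360,8)
E
```

```text
t: 19.58
tool_pos: [0.5349, -0.1745, 0.2721]
orientation: [-0.813, 3.034, 0.0]
force: [-0.1, -0.3, 0.7]
opening: 0.0572
```

View pics/w16.png

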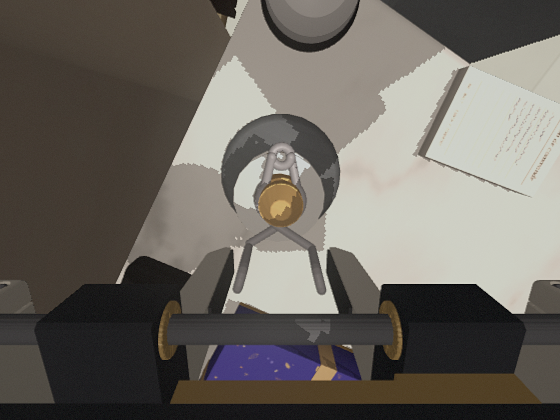

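View pics/w16a.png

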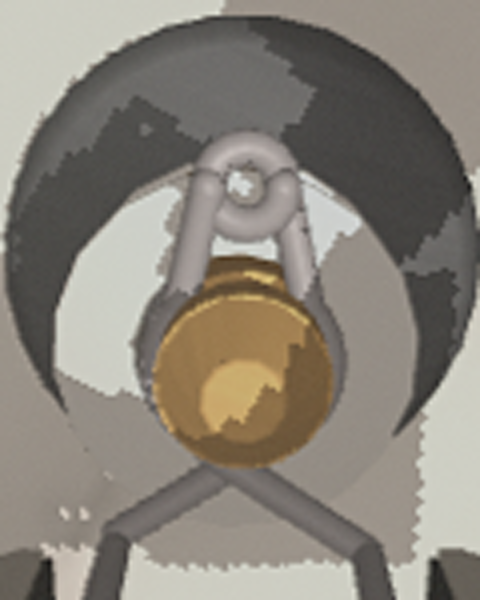

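View pics/s16.png

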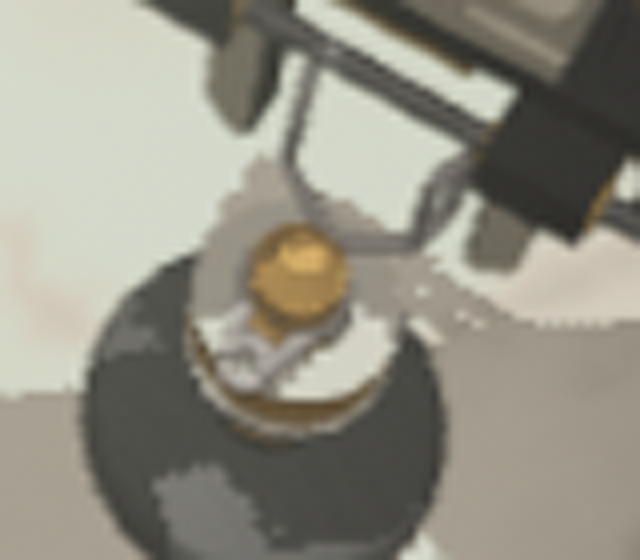

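```bash
python3 -m creep '[[[0,0,0],[0,0,0]],[[0,0,0],[0,0,0]],[[0,0,0],[0,0,0]],[[0,0,0],[0,0,0]],[[0,0,-1],[0,0,0]],[[0,0,-2],[0,0,0]],[[0,0,-3],[0,0,0]],[[0,0,-3],[0,0,0]],[[0,0,-1],[0,0,0]],[[0,0,0],[0,0,0]],[[0,0,0],[0,0,0]]]' 100; python3 -m creep '[[[-3,0,-1],[0,0,0]],[[-3,0,-1],[0,0,0]],[[-2,0,0],[0,0,0]],[[0,0,0],[0,0,0]],[[0,0,0],[0,0,0]]]'; python3 - <<'E'
from h import *
plan(.535,-.1745,.09)
w=read_camera("wrist"); cv2.imwrite("pics/w17.png",w["img"][:,:,::-1])
c=read_camera("side"); crop(c,"s17",260,260,370,400,4); cv2.imwrite("pics/s17f.png",c["img"][:,:,::-1])
E
```

```text
t: 20.6
tool_pos: [0.535, -0.1746, 0.3729]
orientation: [-0.813, 3.033, -0.002]
force: [-0.0, 0.3, -0.4]
opening: 0.0934
t: 21.02
tool_pos: [0.6042, -0.1338, 0.3895]
orientation: [0.815, -3.03, -0.003]
force: [0.0, 0.2, -0.3]
opening: 0.0931
t 21.02 tcp [ 0.6042 -0.1338  0.3895] yaw_y 120.1 zaxis [-0.004   0.0011 -1.    ] F [ 0.03  0.19 -0.25] open 0.0931 q [-0.3   0.19  1.45 -0.    1.51 -2.4 ]
shift cm [ 7.993 -0.089 11.377] world [-0.0692 -0.0407 -0.1135]
```

View pics/w17.png

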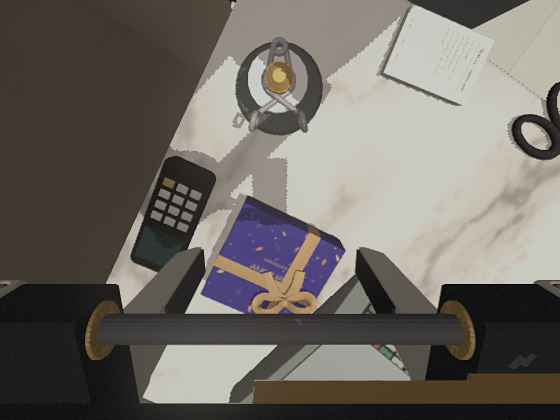

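View pics/s17.png

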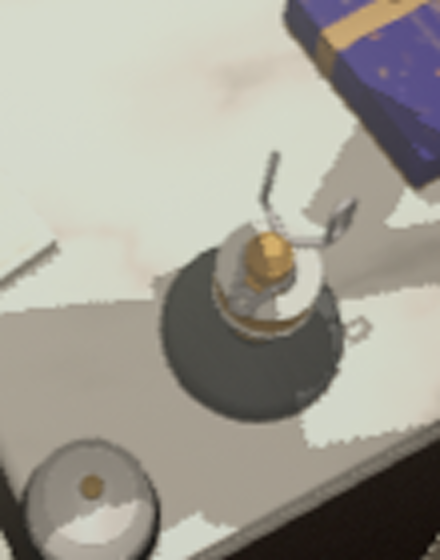

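View pics/s17f.png

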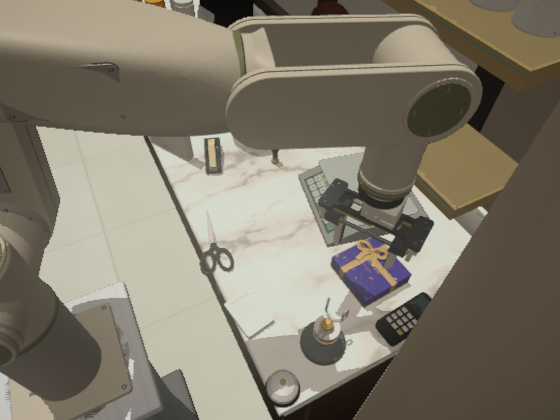

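```bash
python3 - <<'E'
import cv2
im=cv2.imread("pics/w17.png")
cv2.imwrite("pics/w17b.png",cv2.resize(im[30:140,225:335],None,fx=5.4,fy=5.4,interpolation=cv2.INTER_CUBIC))
E
```

```text
(no output)
```

View pics/w17b.png

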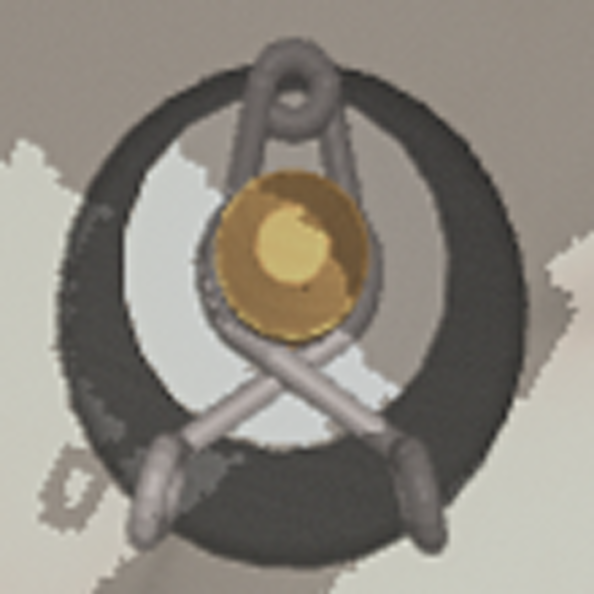

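```bash
python3 -c "
from plant import *
print(close_job())"
```

```text
the job is handed in; nothing more can be done
None
```

The reel is on the post and the ring is shut in the groove on top of it. I handed the job in at about 21 s of the 54 s allowed.

- **Reel:** I lifted it from the counter and lowered it over the post until it touched the brake seat.
- **Ring:** I pinched its eyes to the stop and lowered it over the post. I then pressed the reel and seat down about 2.5 mm at roughly 3 N until the seat stopped.
- **Pressing force:** at the stop, the force rose to 10.3 N with almost no more travel, well under the 25 N that cracks the flange. I then opened the fingers and let the ring spring shut.
- **Last checks:** the wrist and side pictures show the ring lying flat, its jaws tucked under the post's head. Its eyes are about as far apart as when the ring was shut on the counter (79 px against 80 px at the same distance). The gripper is clear. I compared the other things on the counter by eye only; those I could see look unmoved.
- **Not measured directly:** the ring's spread angle and the post's tip height. I estimated the tip at about 109 mm from the ring's height at the stop, and the pictures gave about 108 mm.
- **Disagreement:** my early estimates of the post's position from different cameras differed by up to about 8 mm. I went with the wrist camera, and both the reel and the ring cleared the post without touching it.

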